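Drift the brackets into line and dowel them

TASK

The aluminium brackets lying on the fixture are a few millimetres out of line with its holes. Push a tapered drift (orange handle) fully home through the yellow-ringed hole of every bracket so that each is pulled into line; once all of them have their drift in, stand a black-handled dowel fully home in the plain hole of each bracket, then draw the drifts and stand them back upright, fully home, in the rack, any bores. The brackets must stay in line, and leave the bottle, pot and tape roll alone; a bracket that gets knocked away must be put back on its own station.

Things in the scene. Friction and masses are not known exactly. Their poses are not given: they have to be found in the camera images.
- fixture: fixed grey fixture, 190 x 370 mm, flat top 65 mm above the bench; origin under its centre, on the bench. Three stations 120 mm apart along its y. Each is a channel along x between two steel guide strips (6 mm high, 130 mm long, 58.4 mm clear: a bracket has 1.2 mm play a side; ends open) with 18 mm through holes A (x = -50 mm) and B (x = +50 mm). Plate 12 mm thick, open below
- rack: fixed tool rack, 200 x 125 mm, top 70 mm above the bench; origin under its centre, on the bench. Six 18 mm through bores in its 12 mm top plate at x = -65, 0, +65 mm and y = -32.5, +32.5 mm in its own frame. At the start each holds a drift or a dowel, mixed
- station_1_A (a point): centre of fixture hole A (for the drift) of station 1, on the fixture's top face; axes as the fixture's, z up. The yellow-ringed hole of bracket 1 belongs over it
- station_1_B (a point): centre of fixture hole B (for the dowel) of station 1, on the fixture's top face; axes as the fixture's. The plain hole of bracket 1 belongs over it
- station_2_A (a point): centre of fixture hole A (for the drift) of station 2, on the fixture's top face; axes as the fixture's, z up. The yellow-ringed hole of bracket 2 belongs over it
- station_2_B (a point): centre of fixture hole B (for the dowel) of station 2, on the fixture's top face; axes as the fixture's. The plain hole of bracket 2 belongs over it
- station_3_A (a point): centre of fixture hole A (for the drift) of station 3, on the fixture's top face; axes as the fixture's, z up. The yellow-ringed hole of bracket 3 belongs over it
- station_3_B (a point): centre of fixture hole B (for the dowel) of station 3, on the fixture's top face; axes as the fixture's. The plain hole of bracket 3 belongs over it
- bracket_1_web (a point): middle of bracket 1's upright web (may be absent). Flange 150 x 56 x 8 mm, loose on station 1, 0.35 kg; web 44 mm long (x), 12 thick (y), 30 above the flange. 18 mm through holes at x = -50 (yellow ring) and +50 mm (plain). This point is 24 mm above the underside, 16 above the flange top; z up. At first 5 to 6.5 mm off along the channel: no dowel enters then
- bracket_2_web (a point): middle of bracket 2's upright web (may be absent). Flange 150 x 56 x 8 mm, loose on station 2, 0.35 kg; web 44 mm long (x), 12 thick (y), 30 above the flange. 18 mm through holes at x = -50 (yellow ring) and +50 mm (plain). This point is 24 mm above the underside, 16 above the flange top; z up. At first 5 to 6.5 mm off along the channel: no dowel enters then
- bracket_3_web (a point): middle of bracket 3's upright web (may be absent). Flange 150 x 56 x 8 mm, loose on station 3, 0.35 kg; web 44 mm long (x), 12 thick (y), 30 above the flange. 18 mm through holes at x = -50 (yellow ring) and +50 mm (plain). This point is 24 mm above the underside, 16 above the flange top; z up. At first 5 to 6.5 mm off along the channel: no dowel enters then
- drift_1_grip (a point): centre of the orange handle (20 mm dia, 49 mm long, upright, z up) of a steel drift 116 mm long; from the tip up: taper 4 to 16 mm dia over 40 mm, straight 16 mm to 60 mm, collar 26 mm dia to 67 mm, handle. This point is 92 mm above the tip, 32 mm above the collar's underside (which rests on the rack, or on the flange when home). 0.12 kg, greased shank
- drift_2_grip (a point): centre of the orange handle (20 mm dia, 49 mm long, upright, z up) of a steel drift 116 mm long; from the tip up: taper 4 to 16 mm dia over 40 mm, straight 16 mm to 60 mm, collar 26 mm dia to 67 mm, handle. This point is 92 mm above the tip, 32 mm above the collar's underside (which rests on the rack, or on the flange when home). 0.12 kg, greased shank
- drift_3_grip (a point): centre of the orange handle (20 mm dia, 49 mm long, upright, z up) of a steel drift 116 mm long; from the tip up: taper 4 to 16 mm dia over 40 mm, straight 16 mm to 60 mm, collar 26 mm dia to 67 mm, handle. This point is 92 mm above the tip, 32 mm above the collar's underside (which rests on the rack, or on the flange when home). 0.12 kg, greased shank
- dowel_1_grip (a point): centre of the black handle (20 mm dia, 46 mm long, upright, z up) of a steel dowel 84 mm long; from the foot up: nose 7 to 15 mm dia over 7 mm, straight 15 mm to 32 mm, collar 24 mm dia to 38 mm, handle. This point is 61 mm above the foot, 29 mm above the collar's underside (which rests on the rack, or on the flange when home). 0.08 kg, greased shank
- dowel_2_grip (a point): centre of the black handle (20 mm dia, 46 mm long, upright, z up) of a steel dowel 84 mm long; from the foot up: nose 7 to 15 mm dia over 7 mm, straight 15 mm to 32 mm, collar 24 mm dia to 38 mm, handle. This point is 61 mm above the foot, 29 mm above the collar's underside (which rests on the rack, or on the flange when home). 0.08 kg, greased shank
- dowel_3_grip (a point): centre of the black handle (20 mm dia, 46 mm long, upright, z up) of a steel dowel 84 mm long; from the foot up: nose 7 to 15 mm dia over 7 mm, straight 15 mm to 32 mm, collar 24 mm dia to 38 mm, handle. This point is 61 mm above the foot, 29 mm above the collar's underside (which rests on the rack, or on the flange when home). 0.08 kg, greased shank
- oil_bottle: bystander: white oiler bottle with a yellow spout, 51 mm dia, 152 mm high, origin at its underside
- grease_pot: bystander: white pot with a red lid, 69 mm dia, 54 mm high, origin at its underside
- tape_1: bystander: roll of black tape lying flat, 58 mm dia, 19 mm high, origin at its underside
Not all that is in view belongs to the job. What is shaped like the part that bears drift_1_grip but purple is not meant.

How it is judged:
On the way:
1. every bracket has a drift home (within 5 mm) through its yellow-ringed hole and is within 3.5 mm of true along and across its station, all at once (x of bracket_1_web in the frame of station_1_A between 0.0465 and 0.0535 m and y of bracket_1_web in the frame of station_1_A between -0.0035 and 0.0035 m and z of bracket_1_web in the frame of station_1_A below 0.027 m and angle between the x axis of each of bracket_1_web, bracket_2_web, bracket_3_web and the x axis of fixture, either way round below 0.05 rad and angle between each of bracket_1_web, bracket_2_web, bracket_3_web's own z axis and vertical below 0.06 rad and ((x of drift_1_grip in the frame of bracket_1_web between -0.057 and -0.043 m and y of drift_1_grip in the frame of bracket_1_web between -0.007 and 0.007 m and z of drift_1_grip in the frame of bracket_1_web below 0.021 m and angle between drift_1_grip's own z axis and vertical below 0.12 rad) or (x of drift_2_grip in the frame of bracket_1_web between -0.057 and -0.043 m and y of drift_2_grip in the frame of bracket_1_web between -0.007 and 0.007 m and z of drift_2_grip in the frame of bracket_1_web below 0.021 m and angle between drift_2_grip's own z axis and vertical below 0.12 rad) or (x of drift_3_grip in the frame of bracket_1_web between -0.057 and -0.043 m and y of drift_3_grip in the frame of bracket_1_web between -0.007 and 0.007 m and z of drift_3_grip in the frame of bracket_1_web below 0.021 m and angle between drift_3_grip's own z axis and vertical below 0.12 rad)) and x of bracket_2_web in the frame of station_2_A between 0.0465 and 0.0535 m and y of bracket_2_web in the frame of station_2_A between -0.0035 and 0.0035 m and z of bracket_2_web in the frame of station_2_A below 0.027 m and ((x of drift_1_grip in the frame of bracket_2_web between -0.057 and -0.043 m and y of drift_1_grip in the frame of bracket_2_web between -0.007 and 0.007 m and z of drift_1_grip in the frame of bracket_2_web below 0.021 m and angle between drift_1_grip's own z axis and vertical below 0.12 rad) or (x of drift_2_grip in the frame of bracket_2_web between -0.057 and -0.043 m and y of drift_2_grip in the frame of bracket_2_web between -0.007 and 0.007 m and z of drift_2_grip in the frame of bracket_2_web below 0.021 m and angle between drift_2_grip's own z axis and vertical below 0.12 rad) or (x of drift_3_grip in the frame of bracket_2_web between -0.057 and -0.043 m and y of drift_3_grip in the frame of bracket_2_web between -0.007 and 0.007 m and z of drift_3_grip in the frame of bracket_2_web below 0.021 m and angle between drift_3_grip's own z axis and vertical below 0.12 rad)) and x of bracket_3_web in the frame of station_3_A between 0.0465 and 0.0535 m and y of bracket_3_web in the frame of station_3_A between -0.0035 and 0.0035 m and z of bracket_3_web in the frame of station_3_A below 0.027 m and ((x of drift_1_grip in the frame of bracket_3_web between -0.057 and -0.043 m and y of drift_1_grip in the frame of bracket_3_web between -0.007 and 0.007 m and z of drift_1_grip in the frame of bracket_3_web below 0.021 m and angle between drift_1_grip's own z axis and vertical below 0.12 rad) or (x of drift_2_grip in the frame of bracket_3_web between -0.057 and -0.043 m and y of drift_2_grip in the frame of bracket_3_web between -0.007 and 0.007 m and z of drift_2_grip in the frame of bracket_3_web below 0.021 m and angle between drift_2_grip's own z axis and vertical below 0.12 rad) or (x of drift_3_grip in the frame of bracket_3_web between -0.057 and -0.043 m and y of drift_3_grip in the frame of bracket_3_web between -0.007 and 0.007 m and z of drift_3_grip in the frame of bracket_3_web below 0.021 m and angle between drift_3_grip's own z axis and vertical below 0.12 rad))), for 0.2 s.
At the end, for the whole second after the job is handed in: every bracket lies flat within 4 mm of true along and across its station and has a dowel upright and home (within 4 mm) in its plain hole; all three drifts stand upright and home (within 5 mm) in rack bores; all at rest (x of bracket_1_web in the frame of station_1_A between 0.046 and 0.054 m and y of bracket_1_web in the frame of station_1_A between -0.004 and 0.004 m and z of bracket_1_web in the frame of station_1_A below 0.027 m and angle between the x axis of each of bracket_1_web, bracket_2_web, bracket_3_web and the x axis of fixture, either way round below 0.05 rad and angle between each of bracket_1_web, bracket_2_web, bracket_3_web's own z axis and vertical below 0.06 rad and ((x of dowel_1_grip in the frame of bracket_1_web between 0.043 and 0.057 m and y of dowel_1_grip in the frame of bracket_1_web between -0.007 and 0.007 m and z of dowel_1_grip in the frame of bracket_1_web below 0.017 m and angle between dowel_1_grip's own z axis and vertical below 0.12 rad) or (x of dowel_2_grip in the frame of bracket_1_web between 0.043 and 0.057 m and y of dowel_2_grip in the frame of bracket_1_web between -0.007 and 0.007 m and z of dowel_2_grip in the frame of bracket_1_web below 0.017 m and angle between dowel_2_grip's own z axis and vertical below 0.12 rad) or (x of dowel_3_grip in the frame of bracket_1_web between 0.043 and 0.057 m and y of dowel_3_grip in the frame of bracket_1_web between -0.007 and 0.007 m and z of dowel_3_grip in the frame of bracket_1_web below 0.017 m and angle between dowel_3_grip's own z axis and vertical below 0.12 rad)) and linear speed of each of bracket_1, bracket_2, bracket_3 below 0.02 m/s and x of bracket_2_web in the frame of station_2_A between 0.046 and 0.054 m and y of bracket_2_web in the frame of station_2_A between -0.004 and 0.004 m and z of bracket_2_web in the frame of station_2_A below 0.027 m and ((x of dowel_1_grip in the frame of bracket_2_web between 0.043 and 0.057 m and y of dowel_1_grip in the frame of bracket_2_web between -0.007 and 0.007 m and z of dowel_1_grip in the frame of bracket_2_web below 0.017 m and angle between dowel_1_grip's own z axis and vertical below 0.12 rad) or (x of dowel_2_grip in the frame of bracket_2_web between 0.043 and 0.057 m and y of dowel_2_grip in the frame of bracket_2_web between -0.007 and 0.007 m and z of dowel_2_grip in the frame of bracket_2_web below 0.017 m and angle between dowel_2_grip's own z axis and vertical below 0.12 rad) or (x of dowel_3_grip in the frame of bracket_2_web between 0.043 and 0.057 m and y of dowel_3_grip in the frame of bracket_2_web between -0.007 and 0.007 m and z of dowel_3_grip in the frame of bracket_2_web below 0.017 m and angle between dowel_3_grip's own z axis and vertical below 0.12 rad)) and x of bracket_3_web in the frame of station_3_A between 0.046 and 0.054 m and y of bracket_3_web in the frame of station_3_A between -0.004 and 0.004 m and z of bracket_3_web in the frame of station_3_A below 0.027 m and ((x of dowel_1_grip in the frame of bracket_3_web between 0.043 and 0.057 m and y of dowel_1_grip in the frame of bracket_3_web between -0.007 and 0.007 m and z of dowel_1_grip in the frame of bracket_3_web below 0.017 m and angle between dowel_1_grip's own z axis and vertical below 0.12 rad) or (x of dowel_2_grip in the frame of bracket_3_web between 0.043 and 0.057 m and y of dowel_2_grip in the frame of bracket_3_web between -0.007 and 0.007 m and z of dowel_2_grip in the frame of bracket_3_web below 0.017 m and angle between dowel_2_grip's own z axis and vertical below 0.12 rad) or (x of dowel_3_grip in the frame of bracket_3_web between 0.043 and 0.057 m and y of dowel_3_grip in the frame of bracket_3_web between -0.007 and 0.007 m and z of dowel_3_grip in the frame of bracket_3_web below 0.017 m and angle between dowel_3_grip's own z axis and vertical below 0.12 rad)) and ((x of drift_1_grip in the frame of rack between -0.074 and -0.056 m and y of drift_1_grip in the frame of rack between -0.0415 and -0.0235 m and z of drift_1_grip in the frame of rack below 0.107 m and angle between drift_1_grip's own z axis and vertical below 0.12 rad) or (x of drift_1_grip in the frame of rack between -0.074 and -0.056 m and y of drift_1_grip in the frame of rack between 0.0235 and 0.0415 m and z of drift_1_grip in the frame of rack below 0.107 m and angle between drift_1_grip's own z axis and vertical below 0.12 rad) or (x of drift_1_grip in the frame of rack between -0.009 and 0.009 m and y of drift_1_grip in the frame of rack between -0.0415 and -0.0235 m and z of drift_1_grip in the frame of rack below 0.107 m and angle between drift_1_grip's own z axis and vertical below 0.12 rad) or (x of drift_1_grip in the frame of rack between -0.009 and 0.009 m and y of drift_1_grip in the frame of rack between 0.0235 and 0.0415 m and z of drift_1_grip in the frame of rack below 0.107 m and angle between drift_1_grip's own z axis and vertical below 0.12 rad) or (x of drift_1_grip in the frame of rack between 0.056 and 0.074 m and y of drift_1_grip in the frame of rack between -0.0415 and -0.0235 m and z of drift_1_grip in the frame of rack below 0.107 m and angle between drift_1_grip's own z axis and vertical below 0.12 rad) or (x of drift_1_grip in the frame of rack between 0.056 and 0.074 m and y of drift_1_grip in the frame of rack between 0.0235 and 0.0415 m and z of drift_1_grip in the frame of rack below 0.107 m and angle between drift_1_grip's own z axis and vertical below 0.12 rad)) and ((x of drift_2_grip in the frame of rack between -0.074 and -0.056 m and y of drift_2_grip in the frame of rack between -0.0415 and -0.0235 m and z of drift_2_grip in the frame of rack below 0.107 m and angle between drift_2_grip's own z axis and vertical below 0.12 rad) or (x of drift_2_grip in the frame of rack between -0.074 and -0.056 m and y of drift_2_grip in the frame of rack between 0.0235 and 0.0415 m and z of drift_2_grip in the frame of rack below 0.107 m and angle between drift_2_grip's own z axis and vertical below 0.12 rad) or (x of drift_2_grip in the frame of rack between -0.009 and 0.009 m and y of drift_2_grip in the frame of rack between -0.0415 and -0.0235 m and z of drift_2_grip in the frame of rack below 0.107 m and angle between drift_2_grip's own z axis and vertical below 0.12 rad) or (x of drift_2_grip in the frame of rack between -0.009 and 0.009 m and y of drift_2_grip in the frame of rack between 0.0235 and 0.0415 m and z of drift_2_grip in the frame of rack below 0.107 m and angle between drift_2_grip's own z axis and vertical below 0.12 rad) or (x of drift_2_grip in the frame of rack between 0.056 and 0.074 m and y of drift_2_grip in the frame of rack between -0.0415 and -0.0235 m and z of drift_2_grip in the frame of rack below 0.107 m and angle between drift_2_grip's own z axis and vertical below 0.12 rad) or (x of drift_2_grip in the frame of rack between 0.056 and 0.074 m and y of drift_2_grip in the frame of rack between 0.0235 and 0.0415 m and z of drift_2_grip in the frame of rack below 0.107 m and angle between drift_2_grip's own z axis and vertical below 0.12 rad)) and ((x of drift_3_grip in the frame of rack between -0.074 and -0.056 m and y of drift_3_grip in the frame of rack between -0.0415 and -0.0235 m and z of drift_3_grip in the frame of rack below 0.107 m and angle between drift_3_grip's own z axis and vertical below 0.12 rad) or (x of drift_3_grip in the frame of rack between -0.074 and -0.056 m and y of drift_3_grip in the frame of rack between 0.0235 and 0.0415 m and z of drift_3_grip in the frame of rack below 0.107 m and angle between drift_3_grip's own z axis and vertical below 0.12 rad) or (x of drift_3_grip in the frame of rack between -0.009 and 0.009 m and y of drift_3_grip in the frame of rack between -0.0415 and -0.0235 m and z of drift_3_grip in the frame of rack below 0.107 m and angle between drift_3_grip's own z axis and vertical below 0.12 rad) or (x of drift_3_grip in the frame of rack between -0.009 and 0.009 m and y of drift_3_grip in the frame of rack between 0.0235 and 0.0415 m and z of drift_3_grip in the frame of rack below 0.107 m and angle between drift_3_grip's own z axis and vertical below 0.12 rad) or (x of drift_3_grip in the frame of rack between 0.056 and 0.074 m and y of drift_3_grip in the frame of rack between -0.0415 and -0.0235 m and z of drift_3_grip in the frame of rack below 0.107 m and angle between drift_3_grip's own z axis and vertical below 0.12 rad) or (x of drift_3_grip in the frame of rack between 0.056 and 0.074 m and y of drift_3_grip in the frame of rack between 0.0235 and 0.0415 m and z of drift_3_grip in the frame of rack below 0.107 m and angle between drift_3_grip's own z axis and vertical below 0.12 rad))); the robot touches nothing.
It fails at once if the oil bottle is moved more than 30 mm or tipped (distance of oil_bottle from where it was at the start of the episode above 0.03 m or angle between oil_bottle's own z axis and vertical above 0.5 rad).
It fails at once if the grease pot is moved more than 30 mm or tipped (distance of grease_pot from where it was at the start of the episode above 0.03 m or angle between grease_pot's own z axis and vertical above 0.5 rad).
It fails at once if the tape roll is moved more than 30 mm or tipped (distance of tape_1 from where it was at the start of the episode above 0.03 m or angle between tape_1's own z axis and vertical above 0.5 rad).
Of bracket_1, bracket_2, bracket_3 only 2 to 3 are there at a start; the rules pass over those that are not, and their reading is None.
At some moment in a run one of bracket_1, bracket_2, bracket_3 may be knocked a few centimetres aside while the robot is not near it.
It also fails if it takes over 210 s, if anything falls off the work surface, if the arm or the gripper's body presses on something with over 40 N, if the wrist force passes 120 N, or if a joint passes its speed limit or range.

ROBOT

A 6-joint arm with a two-finger parallel gripper is mounted at the origin on a cart in front of the work surface, level with it; the furniture and walls round the work are solid. World frame = base frame: x ahead of the robot, y to its left, z up, the work surface at z = 0. Lengths are in m, angles in rad, forces in N, time in s.
With the tool pointing down it reaches from about 0.25 to 0.725 m from the base axis. Payload 4 kg.
Tool frame: the origin (TCP) lies where the fingers leave the gripper's body, on its centre line; the fingertips stand 73 mm ahead of it and the grasp point (between the pads) lies 54 mm ahead of it (bot.tip_reach is the z of the fingertips in the tool frame, in m); z points along the fingers, x is the direction in which the jaws open and shut, and the axes are right-handed (so a half turn about z gives the same grasp; the last joint's range is limited). The gripper opens to 85 mm and grips with 20 to 120 N. Pads are 22 mm wide; open, the fingers measure 114 mm over their backs; the gripper's body (76 mm by 85 mm) begins 54 mm behind the grasp point. The pads swing forward as they close: fully open they stand 13 mm farther back than shut.
Start: joints at [1.166, 0.241, 0.005, 1.335, 0, 1.571], TCP at [0.197, 0.46, 0.304] pointing down, gripper open.
Joint ranges: [-2.72, 2.72], [-1.05, 1.87], [-1.09, 1.28], [-1.99, 2.15], [-1.42, 1.44], [-3.14, 3.14]. Speed limits (rad/s): [2.79, 2.79, 3.14, 3.14, 3.14, 3.14].

INTERFACE

Orientations are given as a unit quaternion [x, y, z, w].
In Python, from workcell import bot, vision, job_done gives the robot as it stands.
- The arm moves only by the tool drive_tool, never from a script. Its argument "steps" is one flat list of numbers, 7 for each row, row after row: the shift along the tool's x, y, z in m, then the turn, a rotation vector about the tool's x, y, z in degrees, then the closure, from -1 (fully open) to 1 (shut). A call has 1 to 8 rows; each row shifts and turns the commanded pose from where the row before left it, along the tool's axes as they then stand; what a row does not reach is not made up. A row lasts 1/12 s, in which the tool goes at most 41.7 mm and 7.16 degrees, less where a joint would pass 70% of its speed; a pose out of reach is approached as far as the arm can. A call is refused whole if a number of a shift passes 0.0417 or a number of a turn 7.16, either way. A call with a gripper value outside its range is refused whole. The fingers move at their own pace and stop on an object; the grip force is fixed at half the most. Time passes only in rows, so rows that do not move let the fingers close. It gives the time, the measured TCP pose, the force and the opening at its end, in the units of the state.
- bot.get_obs(): the state, without advancing time (a new reading comes with each control period).
- vision.camera(name): name is "scene" or "side" or "wrist"; returns (picture, depth): 384x512x3 uint8, red, green, blue; 384x512 float32, m along the optical axis (not along the pixel's ray), 0 where there is no reading.
- vision.camera_model(name): a dict with "mtx" (3x3 intrinsics, pixels), "rvec" (rotation vector, rad) and "tvec" (3), from world to camera coordinates, as OpenCV has them. Camera axes: x right, y down, z forward; pixel columns grow to the right and rows downward; lengths in m; the calibration is good to about 2 mm. A picture is of the moment at which its call begins: read the wrist's pose just before it. camera_model takes no time and is no camera call; for the wrist camera it gives the pose at the moment of the call.
- job_done(): hands the job in, once; it reports no verdict.
The state is a dict: "clock": time; "joint_pos": joint angles; "joint_vel": joint speeds; "tau": joint torques, N m; "eef_pos": TCP position; "tool_rot": TCP orientation; "ft_force": force on the tool from outside, world axes, zero at the start; "ft_torque": the same for the moment, N m; "grip_width": finger opening in m.
Only numpy, scipy, OpenCV 4.12 (cv2) and the standard library are available. Lean on these libraries where they do the work, as an engineer would, in place of code of your own. Each camera call takes 0.05 s, during which the arm holds its last target.

## Working session

There is one attempt and no reset: what is moved stays moved. The work goes in short steps, Python scripts to look and compute and a tool call to move; the robot and the scene stay as the last step left them, time stands still between calls to the robot, and variables do not carry over. Pictures are saved under pics/ and viewed, and the job is handed in when it is done.

Besides the shell and the picture viewer there is one more tool, called after ">>>" as name(argument=value, ...) on one line, values as JSON. drive_tool: Moves the arm, as the interface text tells. Its arguments: {"type":"object","properties":{"steps":{"type":"array"}},"required":["steps"]}

```bash
ls; mkdir -p pics
cat > h.py <<'E'
import numpy as np, cv2
from workcell import bot, vision, job_done
def cam(n):
    m=vision.camera_model(n); p,d=vision.camera(n)
    R=cv2.Rodrigues(np.array(m['rvec'],float))[0]
    return p,d,np.array(m['mtx']),R,np.array(m['tvec'],float).ravel()
def ray(u,v,K,R,t,z):
    d=R.T@(np.linalg.inv(K)@[u,v,1]); c=-R.T@t
    return c+d*(z-c[2])/d[2]
def pt(u,v,dep,K,R,t):
    return R.T@(np.linalg.inv(K)@np.array([u,v,1])*dep-t)
def proj(P,K,R,t):
    q=K@(R@np.array(P)+t); return q[:2]/q[2]
def save(n,p): cv2.imwrite('pics/'+n,cv2.cvtColor(p,cv2.COLOR_RGB2BGR))
E
python3 - <<'E'
from h import *
for n in ['scene','side','wrist']:
    p,d,K,R,t=cam(n); save(n+'0.png',p); print(n,K[0,0],-R.T@t,R[2])
    np.savez(n+'0.npz',p=p,d=d,K=K,R=R,t=t)
print(bot.get_obs())
E
```

```text
pics
scene 472.78085935749647 [1.27449541 0.49964324 0.90842241] [-0.61439107 -0.36199418 -0.70105908]
side 388.5426431492565 [0.60642681 0.85219122 0.46512103] [-0.0624707  -0.89121349 -0.44926153]
wrist 294.8513698334429 [0.13218301 0.48694698 0.37340767] [ 0.25666591 -0.11179142 -0.96001317]
{'clock': 0.15, 'joint_pos': array([1.16603859e+00, 2.41236740e-01, 4.01257985e-03, 1.33521567e+00,
       1.77332401e-05, 1.57081871e+00]), 'joint_vel': array([-0.00118747, -0.00184929,  0.00238164,  0.00064095,  0.00088278,
       -0.00013551]), 'tau': array([-5.98501010e-04, -3.72635007e+01,  2.52638519e+01,  1.23415509e-02,
       -7.83323503e-05, -3.40475552e-06]), 'eef_pos': array([0.19674599, 0.45925438, 0.30321091]), 'tool_rot': array([ 8.34810079e-01,  5.50537425e-01, -6.90876732e-04,  4.45017729e-04]), 'ft_force': array([-0.56655681,  0.63949298,  0.56695894]), 'ft_torque': array([-0.04232718, -0.05149034, -0.06101132]), 'grip_width': 0.08552432696997572}
```

View pics/scene0.png

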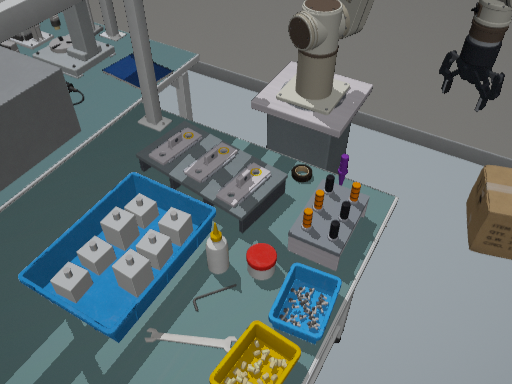

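View pics/side0.png

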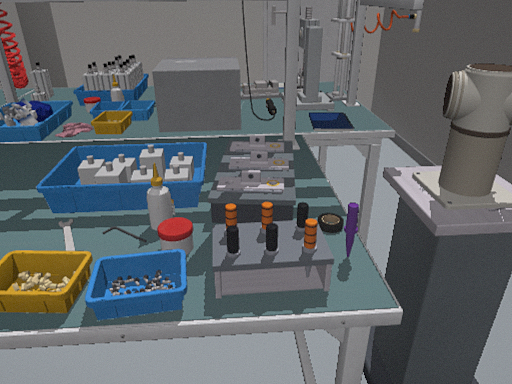

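View pics/wrist0.png

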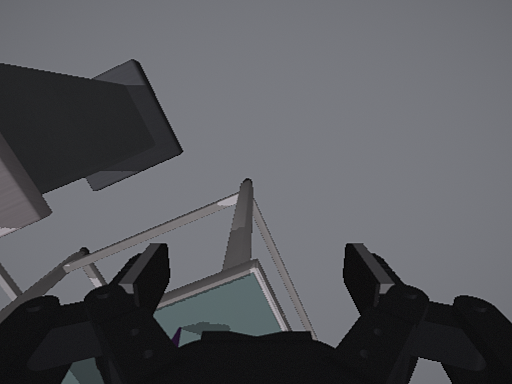

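Run:
```python
import numpy as np,cv2
from h import pt,ray,save
S=np.load('scene0.npz');p=S['p']
save('s_rack.png',cv2.resize(p[140:270,265:400],None,fx=4.4,fy=4.4,interpolation=cv2.INTER_CUBIC))
save('s_fix.png',cv2.resize(p[115:225,130:295],None,fx=4.8,fy=4.8,interpolation=cv2.INTER_CUBIC))
for n in ['scene','side']:
    S=np.load(n+'0.npz');p,d,K,R,t=[S[k] for k in 'pdKRt']
    hsv=cv2.cvtColor(p,cv2.COLOR_RGB2HSV)
    for nm,lo,hi in [('orange',(5,180,120),(18,255,255)),('yellow',(20,120,120),(35,255,255)),('purple',(130,100,60),(160,255,255)),('black',(0,0,0),(180,255,32))]:
        m=cv2.inRange(hsv,lo,hi); m=cv2.morphologyEx(m,cv2.MORPH_CLOSE,np.ones((3,3)))
        k,l,st,c=cv2.connectedComponentsWithStats(m)
        for i in range(1,k):
            if 8<st[i,4]<600:
                ys,xs=np.where((l==i)&(d>0))
                P=np.array([pt(x,y,d[y,x],K,R,t) for x,y in zip(xs,ys)])
                if len(P) and -0.1<np.median(P[:,2])<.3 and P[:,0].min()<.9: print(n,nm,st[i],c[i].round(1),np.median(P,0).round(4),'top',P[:,2].max().round(3))
```

```text
scene orange [351 186  10  15  83] [355.1 193.1] [0.4791 0.3204 0.1046] top 0.127
scene orange [314 194  10  15  91] [318.6 201.4] [0.5452 0.2564 0.1042] top 0.127
scene orange [303 211  10  17  94] [307.3 219.6] [0.6098 0.2579 0.1045] top 0.127
scene yellow [183 132  11   7  27] [188.1 135. ] [ 0.4678 -0.1751  0.0743] top 0.078
scene yellow [218 147  11   7  31] [223.5 150.2] [ 0.4742 -0.0523  0.0741] top 0.077
scene yellow [250 168  12   8  36] [255.5 171.6] [0.5046 0.0642 0.074 ] top 0.094
scene yellow [305 208   4   5  13] [306.3 210.3] [0.6041 0.2509 0.1264] top 0.13
scene yellow [210 223  12  19 121] [215.2 234. ] [0.7589 0.1106 0.1179] top 0.152
scene purple [338 153  11  32 221] [342.7 167.7] [0.3845 0.2539 0.079 ] top 0.121
scene black [68 84  9  9 33] [70.5 88.2] [ 0.412  -0.7087  0.0214] top 0.033
scene black [292 167  20  15 126] [301.1 176.3] [0.4059 0.1519 0.0158] top 0.023
scene black [325 176   9  16  97] [329.1 184.3] [0.4795 0.2553 0.1032] top 0.124
scene black [340 205  10  14 100] [344.5 211.7] [0.544  0.3205 0.1022] top 0.122
scene black [330 224  10  15  99] [33
[... 315 characters left out ...]
  93] [155.  177.5] [0.7564 0.1127 0.1178] top 0.152
side yellow [267 181  12   5  20] [272.  183.6] [0.5087 0.0717 0.0741] top 0.075
side purple [344 203  14  54 441] [350.7 225. ] [0.3829 0.258  0.0766] top 0.118
side black [443  75   9  39 147] [447.1  93.7] [ 0.0763 -0.038   0.2425] top 0.285
side black [266 100  10  15  46] [270.3 108.7] [ 0.4197 -0.7182  0.0245] top 0.034
side black [297 204  11  24 180] [301.5 215.4] [0.4764 0.2587 0.1023] top 0.123
side black [318 218  24  15 122] [329.3 227. ] [0.3946 0.1663 0.0122] top 0.021
side black [266 227  11  24 215] [271.1 239.1] [0.5394 0.3248 0.1007] top 0.121
side black [227 229  11  24 225] [232.1 241.2] [0.6033 0.3261 0.1005] top 0.122
```

View pics/s_rack.png

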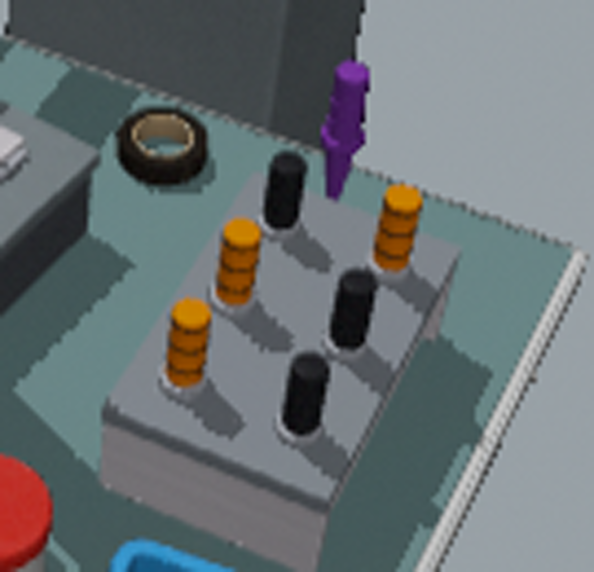

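View pics/s_fix.png

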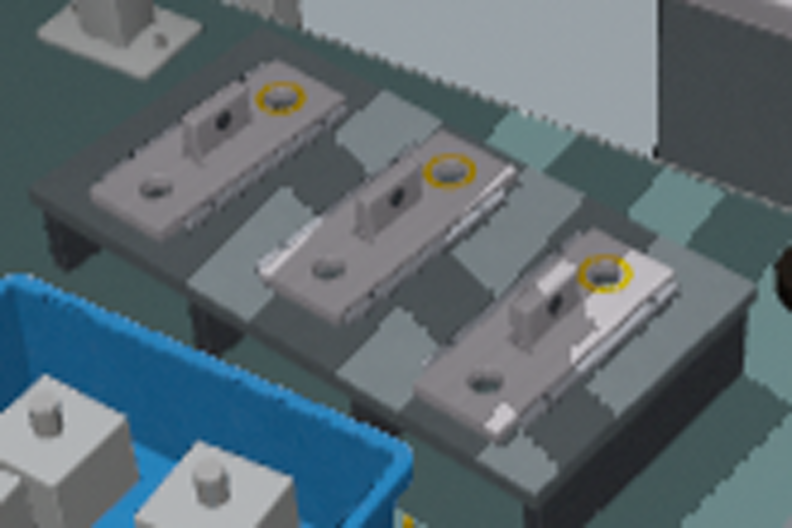

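>>> drive_tool(steps=[0,0,0,0,0,-7,-1,0,0,0,0,0,-7,-1,0,0,0,0,0,-7,-1,0,0,0,0,0,-2.2,-1,-0.017,0.035,0,0,0,0,-1,-0.017,0.035,0,0,0,0,-1,-0.017,0.035,0,0,0,0,-1,-0.017,0.035,0,0,0,0,-1])

```text
clock: 0.82
eef_pos: [0.3378, 0.3908, 0.3037]
tool_rot: [0.707, 0.708, -0.0, 0.0]
ft_force: [0.5, 0.4, 0.7]
grip_width: 0.085
```

>>> drive_tool(steps=[-0.017,0.035,0,0,0,0,-1,-0.017,0.035,0,0,0,0,-1,-0.017,0.035,0,0,0,0,-1,-0.017,0.035,0,0,0,0,-1,-0.017,0.035,0,0,0,0,-1,0,0,0,0,0,0,-1,0,0,0,0,0,0,-1])

```text
clock: 1.4
eef_pos: [0.5135, 0.305, 0.3026]
tool_rot: [0.708, 0.706, -0.001, -0.0]
ft_force: [-0.6, 0.1, -0.3]
grip_width: 0.0852
```

Run:
```python
from h import *
o=bot.get_obs();print(o['eef_pos'],o['tool_rot'],o['joint_pos'],o['ft_force'])
p,d,K,R,t=cam('wrist'); save('wr1.png',p); np.savez('wr1.npz',p=p,d=d,K=K,R=R,t=t)
print(-R.T@t)
```

```text
[0.51347843 0.30500666 0.30257132] [ 7.08493133e-01  7.05717038e-01 -9.19790257e-04 -3.10185712e-04] [5.35938428e-01 4.39512054e-01 2.85219622e-01 1.41843940e+00
 1.50811546e-04 5.39864278e-01] [-0.57724437  0.09979733 -0.32317834]
[0.44324761 0.304955   0.37301061]
```

View pics/wr1.png

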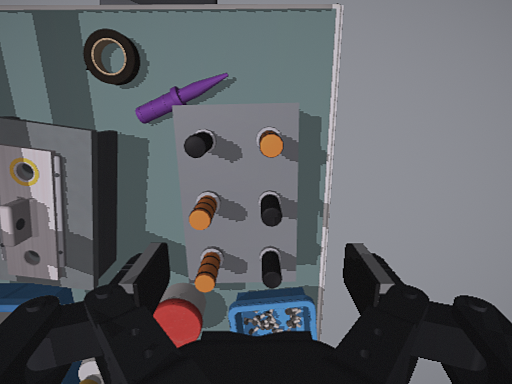

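```bash
cat > hand.py <<'E'
from h import *
def handles(S,lab):
    p,d,K,R,t=[S[k] for k in ['p','d','K','R','t']]
    v,u=np.mgrid[0:384,0:512]
    X=(np.linalg.inv(K)@np.stack([u.ravel(),v.ravel(),np.ones(u.size)])*d.ravel())-t[:,None]
    W=(R.T@X).T.reshape(384,512,3)
    hsv=cv2.cvtColor(p,cv2.COLOR_RGB2HSV)
    out=[]
    for nm,lo,hi,zt in [('orange',(3,150,60),(20,255,255),.126),('black',(0,0,0),(180,255,55),.122)]:
        m=cv2.inRange(hsv,lo,hi)
        zc=W[...,2]
        m&=((abs(zc-zt)<.005)&(d>0)&(W[...,0]>.4)&(W[...,0]<.7)&(W[...,1]>.2)&(W[...,1]<.4)).astype(np.uint8)*255
        k,l,st,c=cv2.connectedComponentsWithStats(m)
        for i in range(1,k):
            if st[i,4]>15:
                P=W[l==i]; out.append((nm,P.mean(0))); print(lab,nm,st[i,4],c[i].round(1),P.mean(0).round(4),P.std(0).round(4))
    return out
E
python3 - <<'E'
from hand import *
for n in ['wr1','scene0','side0']: handles(np.load(n+'.npz'),n)
E
```

```text
wr1 orange 427 [270.9 145. ] [0.4728 0.3171 0.126 ] [0.0048 0.0048 0.001 ]
wr1 orange 352 [199.7 218.9] [0.5382 0.254  0.126 ] [0.0049 0.0048 0.0008]
wr1 orange 304 [204.5 282. ] [0.6027 0.2549 0.1258] [0.005  0.0048 0.001 ]
wr1 black 414 [195.5 145.9] [0.4738 0.2534 0.1217] [0.0048 0.0049 0.0011]
wr1 black 339 [271.4 215.4] [0.5367 0.3183 0.1216] [0.0049 0.0047 0.0012]
wr1 black 28 [206.1 211.5] [0.5326 0.2594 0.1222] [0.0033 0.0036 0.0007]
wr1 black 296 [271.8 277.8] [0.6011 0.3194 0.1215] [0.0049 0.0048 0.0013]
wr1 black 29 [207.9 274.1] [0.5965 0.2578 0.122 ] [0.0025 0.0052 0.0009]
scene0 orange 46 [356.1 185.1] [0.4734 0.3172 0.1255] [0.005  0.0051 0.0019]
scene0 orange 49 [319.6 193. ] [0.5396 0.2538 0.1255] [0.0049 0.005  0.002 ]
scene0 orange 54 [308.  211.3] [0.6043 0.2549 0.1254] [0.0052 0.0049 0.002 ]
scene0 black 38 [330.2 177.5] [0.4756 0.2531 0.1213] [0.0046 0.0044 0.0021]
scene0 black 45 [346.  204.6] [0.5388 0.3192 0.1208] [0.0046 0.0046 0.0019]
scene0 black 47 [335.  223.7] [0.6042 0.32   0.1212] [0.004  0.0049 0.0018]
side0 orange 65 [230.1 206.6] [0.604  0.2562 0.1256] [0.005  0.0049 0.0016]
side0 orange 63 [266.9 204.9] [0.5389 0.2556 0.1256] [0.005  0.0048 0.0015]
side0 orange 74 [310.7 222.2] [0.4737 0.319  0.1256] [0.0049 0.0045 0.0015]
side0 black 54 [302.6 205.6] [0.4747 0.2555 0.1209] [0.0046 0.0037 0.0019]
side0 black 72 [271.4 227. ] [0.5385 0.3209 0.1211] [0.0047 0.0041 0.0017]
side0 black 74 [231.9 229.2] [0.6027 0.3222 0.1212] [0.0047 0.0042 0.0018]
```

>>> drive_tool(steps=[-0.04,0,0,0,0,0,-1,-0.04,0,0,0,0,0,-1,-0.04,0,0,0,0,0,-1,-0.04,0,0,0,0,0,-1,-0.04,0.005,0,0,0,0,-1,-0.04,0.01,0,0,0,0,-1,-0.04,0.01,0,0,0,0,-1,-0.04,0.01,0,0,0,0,-1])

```text
clock: 2.12
eef_pos: [0.5461, -0.0135, 0.3045]
tool_rot: [0.706, 0.708, 0.0, 0.0]
ft_force: [0.4, 0.7, -0.7]
grip_width: 0.0856
```

>>> drive_tool(steps=[-0.035,0,0,0,0,0,-1,0,0,0,0,0,0,-1,0,0,0,0,0,0,-1])

```text
clock: 2.37
eef_pos: [0.5463, -0.0488, 0.3039]
tool_rot: [0.708, 0.706, 0.0, -0.0]
ft_force: [1.0, -0.1, 0.3]
grip_width: 0.0853
```

Run:
```python
from h import *
o=bot.get_obs();print(o['eef_pos'],o['tool_rot'],o['ft_force'])
p,d,K,R,t=cam('wrist'); save('wr2.png',p); np.savez('wr2.npz',p=p,d=d,K=K,R=R,t=t)
print(-R.T@t)
save('wr2c.png',cv2.resize(p[60:300,20:500],None,fx=1.66,fy=1.66,interpolation=cv2.INTER_CUBIC))
```

```text
[ 0.54625746 -0.04884615  0.30392792] [ 7.07747098e-01  7.06465776e-01  2.76100976e-05 -3.88412077e-04] [ 0.99633472 -0.127558    0.29519305]
[ 0.47592341 -0.04917329  0.37426467]
```

View pics/wr2.png

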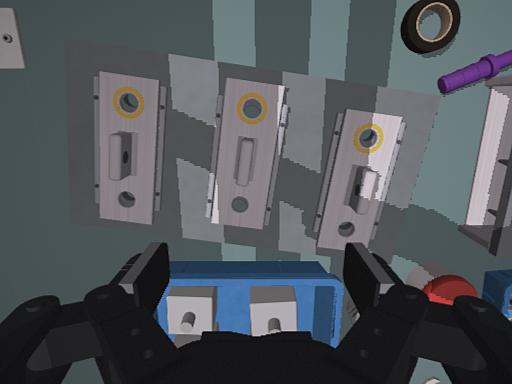

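```bash
cat > fx.py <<'E'
from h import *
def world(S):
    d,K,R,t=[S[k] for k in ['d','K','R','t']]
    v,u=np.mgrid[0:384,0:512]
    X=(np.linalg.inv(K)@np.stack([u.ravel(),v.ravel(),np.ones(u.size)])*d.ravel())-t[:,None]
    return (R.T@X).T.reshape(384,512,3)
E
python3 - <<'E'
from fx import *
for n in ['wr2','scene0']:
    S=np.load(n+'.npz');W=world(S);p,K,R,t=[S[k] for k in 'pKRt']
    z=W[...,2]
    m=((abs(z-.065)<.004)&(W[...,0]>.38)&(W[...,0]<.7)&(W[...,1]>-.27)&(W[...,1]<.19)).astype(np.uint8)
    m=cv2.morphologyEx(m,cv2.MORPH_OPEN,np.ones((3,3)))
    k,l,st,c=cv2.connectedComponentsWithStats(m)
    big=[i for i in range(1,k) if st[i,4]>300]
    P=W[np.isin(l,big)]
    (cx,cy),(w,h),a=cv2.minAreaRect(P[:,:2].astype(np.float32))
    print(n,'rect',cx,cy,w,h,a,'z',np.median(P[:,2]))
    hsv=cv2.cvtColor(p,cv2.COLOR_RGB2HSV)
    y=cv2.inRange(hsv,(18,90,60),(36,255,255)); y&=((abs(z-.073)<.006)&(W[...,0]<.6)).astype(np.uint8)*255
    k,l,st,c=cv2.connectedComponentsWithStats(cv2.dilate(y,np.ones((3,3))))
    for i in range(1,k):
        if st[i,4]>25:
            ys,xs=np.where((l==i)&(y>0)); 
            e=cv2.minEnclosingCircle(np.array([ray(a,b,K,R,t,.073)[:2]*1000 for a,b in zip(xs,ys)],np.float32))
            print(' ring',c[i].round(1),(np.array(e[0])/1000).round(4),round(e[1],1),z[ys,xs].mean().round(4))
    # flange rects
    f=((abs(z-.074)<.0035)&(W[...,0]>.38)&(W[...,0]<.68)&(W[...,1]>-.27)&(W[...,1]<.19)).astype(np.uint8)
    f=cv2.morphologyEx(f,cv2.MORPH_OPEN,np.ones((5,5) if n=='wr2' else (3,3)))
    k,l,st,c=cv2.connectedComponentsWithStats(f)
    for i in range(1,k):
        if st[i,4]>200:
            P=W[l==i]; r=cv2.minAreaRect(P[:,:2].astype(np.float32)); print(' flange',c[i].round(0),np.array(r[0]).round(4),np.array(r[1]).round(4),round(r[2],2),np.median(P[:,2]).round(4))
E
```

```text
wr2 rect 0.5319910049438477 -0.06119261682033539 0.37165743112564087 0.19064006209373474 81.72276306152344 z 0.06526307284788532
 ring [127.9 102.1] [ 0.4706 -0.1741] 14.9 0.0735
 ring [251.8 108.1] [ 0.4765 -0.0531] 14.9 0.0736
 ring [368.1 137.7] [0.5054 0.064 ] 14.9 0.0735
 flange [128. 145.] [ 0.5197 -0.1833] [0.0625 0.1503] 81.57 0.0732
 flange [246. 151.] [ 0.5259 -0.0597] [0.0562 0.1501] 82.0 0.0733
 flange [358. 175.] [0.5552 0.0595] [0.0618 0.15  ] 81.81 0.0733
scene0 rect 0.5299574136734009 -0.0623895525932312 0.373649924993515 0.1942080408334732 81.85881805419922 z 0.06572092982922964
 ring [188.2 135. ] [ 0.4668 -0.175 ] 14.8 0.074
 ring [223.2 150.2] [ 0.4726 -0.0543] 14.8 0.0743
 ring [255.8 171.6] [0.5023 0.0627] 14.8 0.0738
 flange [173. 148.] [ 0.5178 -0.1817] [0.066  0.1534] 79.34 0.074
 flange [210. 162.] [ 0.5231 -0.0611] [0.066  0.1546] 79.84 0.0739
 flange [243. 185.] [0.5533 0.057 ] [0.0695 0.1517] 82.01 0.0735
```

>>> drive_tool(steps=[0,0,0,0,0,4.1,-0.05,0,0,0,0,0,4.1,-0.05,0.04,-0.007,0,0,0,0,-0.05,0.04,-0.007,0,0,0,0,-0.05,0.04,-0.007,0,0,0,0,-0.05,0.04,-0.007,0,0,0,0,-0.05,0.04,-0.007,0,0,0,0,-0.05,0.04,-0.007,0,0,0,0,-0.05])

```text
clock: 3.08
eef_pos: [0.5376, 0.1996, 0.3043]
tool_rot: [0.754, 0.656, 0.0, -0.0]
ft_force: [0.3, -0.1, -0.3]
grip_width: 0.0447
```

>>> drive_tool(steps=[0.03,-0.005,0.02,0,0,0,-0.05,0.028,-0.004,0.02,0,0,0,-0.05,0,0,0,0,0,0,-0.05,0,0,0,0,0,0,-0.05])

```text
clock: 3.42
eef_pos: [0.5362, 0.2573, 0.2622]
tool_rot: [0.754, 0.657, -0.002, -0.001]
ft_force: [0.2, 0.2, 0.0]
grip_width: 0.0452
```

```bash
cat > go.py <<'E'
# usage: go.py x y z  -> remaining tool-frame shift to bring grasp point (TCP+54 mm) over world target; z=grip height
import sys
from h import *
from scipy.spatial.transform import Rotation as Ro
o=bot.get_obs(); Rt=Ro.from_quat(o['tool_rot']).as_matrix(); g=o['eef_pos']+Rt[:,2]*.054
T=np.array([float(a) for a in sys.argv[1:4]])
print('clk',o['clock'],'grasp',g.round(4),'tool shift',(Rt.T@(T-g)).round(4),'yaw',np.degrees(np.arctan2(Rt[1,0],Rt[0,0])).round(2),'tilt',np.degrees(np.arccos(-Rt[2,2])).round(2),'F',o['ft_force'].round(1),'w',round(o['grip_width'],4))
E
python3 go.py .5387 .2545 .102
```

```text
clk 3.4167 grasp [0.536  0.2572 0.2082] tool shift [-0.0021  0.0034  0.1062] yaw 82.21 tilt 0.23 F [0.2 0.2 0. ] w 0.0452
```

>>> drive_tool(steps=[-0.002,0.003,0.03,0,0,0,-0.05,0,0,0.03,0,0,0,-0.05,0,0,0.025,0,0,0,-0.05,0,0,0.02,0,0,0,-0.05,0,0,0,0,0,0,-0.05])

```text
clock: 3.83
eef_pos: [0.5388, 0.2502, 0.1553]
tool_rot: [0.756, 0.655, -0.004, -0.001]
ft_force: [-1.2, -0.2, 0.0]
grip_width: 0.0446
```

```bash
python3 go.py .5387 .2545 .102
python3 - <<'E'
from h import *
p,d,K,R,t=cam('wrist'); save('g1.png',p)
E
```

```text
clk 3.8333 grasp [0.5385 0.2501 0.1013] tool shift [ 0.0044 -0.0004 -0.0007] yaw 81.82 tilt 0.45 F [-1.2 -0.2  0. ] w 0.0446
```

View pics/g1.png

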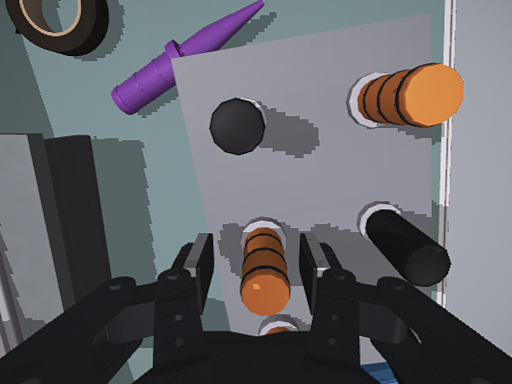

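>>> drive_tool(steps=[0.004,0,0,0,0,0,-0.05,0,0,0,0,0,0,0.3,0,0,0,0,0,0,1,0,0,0,0,0,0,1,0,0,0,0,0,0,1,0,0,0,0,0,0,1])

```text
clock: 4.38
eef_pos: [0.5433, 0.2552, 0.1612]
tool_rot: [0.756, 0.655, 0.002, 0.001]
ft_force: [-0.1, -2.6, 6.9]
grip_width: 0.0186
```

```bash
python3 go.py .5387 .2545 .102
```

```text
clk 4.3833 grasp [0.5435 0.2552 0.1072] tool shift [-0.0014 -0.0047  0.0052] yaw 81.77 tilt 0.22 F [-0.1 -2.6  6.9] w 0.0186
```

>>> drive_tool(steps=[0,0,0,0,0,0,1,0,0,0,0,0,0,1])

```text
clock: 4.55
eef_pos: [0.5433, 0.2552, 0.1612]
tool_rot: [0.756, 0.655, 0.002, 0.001]
ft_force: [-0.6, -2.9, 6.1]
grip_width: 0.0184
```

```bash
python3 go.py .5387 .2545 .102
python3 - <<'E'
from h import *
p,d,K,R,t=cam('wrist'); save('g2.png',p)
p,d,K,R,t=cam('side'); save('g2s.png',cv2.resize(p[100:300,150:400],None,fx=3,fy=3))
E
python3 go.py .5387 .2545 .102
```

```text
clk 4.55 grasp [0.5435 0.2552 0.1072] tool shift [-0.0014 -0.0047  0.0052] yaw 81.77 tilt 0.22 F [-0.6 -2.9  6.1] w 0.0184
clk 4.65 grasp [0.5435 0.2552 0.1072] tool shift [-0.0014 -0.0047  0.0052] yaw 81.77 tilt 0.22 F [ 0.5 -2.8  6.3] w 0.0185
```

View pics/g2.png

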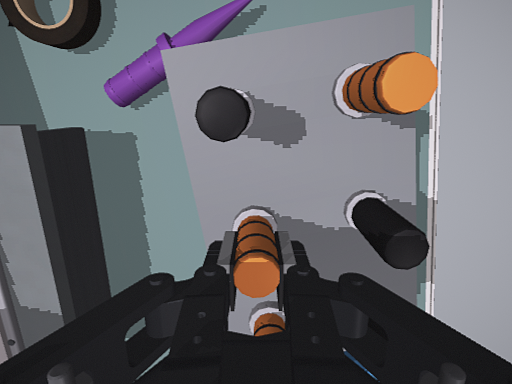

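View pics/g2s.png

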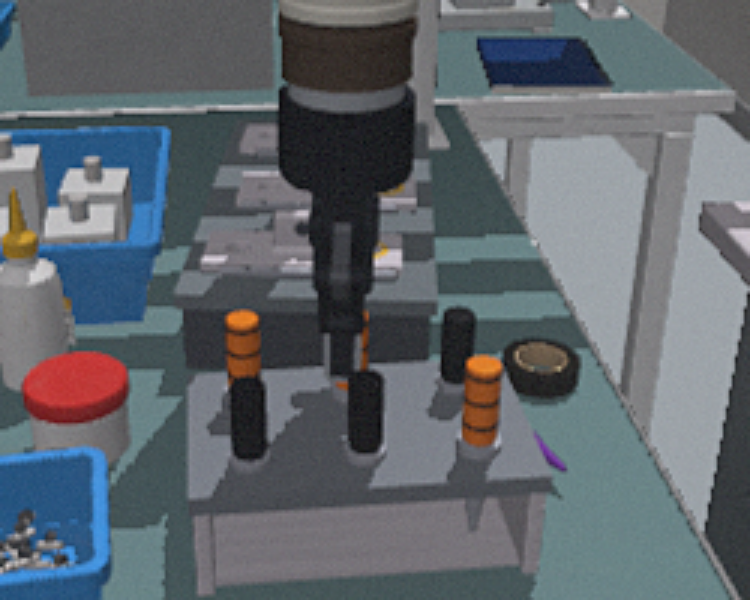

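>>> drive_tool(steps=[0,0,-0.03,0,0,0,1,0,0,-0.035,0,0,0,1,0,0,-0.04,0,0,0,1,0,0,-0.035,0,0,0,1,-0.03,0,-0.01,0,0,0,1,-0.04,0,0,0,0,0,1,-0.04,0,0,0,0,0,1,-0.03,0,0,0,0,0,1])

```text
clock: 5.32
eef_pos: [0.5216, 0.1149, 0.3099]
tool_rot: [0.756, 0.655, 0.001, 0.0]
ft_force: [0.2, -0.3, -1.3]
grip_width: 0.0187
```

>>> drive_tool(steps=[0,0,0,0,0,0,1,0,0,0,0,0,0,1])

```text
clock: 5.48
eef_pos: [0.5221, 0.1154, 0.3097]
tool_rot: [0.757, 0.654, 0.001, -0.0]
ft_force: [-0.7, -0.2, -1.2]
grip_width: 0.0189
```

```bash
python3 go.py .5387 .2545 .102
python3 - <<'E'
from h import *
p,d,K,R,t=cam('wrist'); save('g3.png',p)
p,d,K,R,t=cam('side'); save('g3s.png',p)
p,d,K,R,t=cam('scene'); save('g3c.png',cv2.resize(p[80:280,130:400],None,fx=2.9,fy=2.9))
E
```

```text
clk 5.4833 grasp [0.5222 0.1155 0.2557] tool shift [ 0.1398 -0.0041  0.1539] yaw 81.62 tilt 0.08 F [-0.7 -0.2 -1.2] w 0.0189
```

View pics/g3.png

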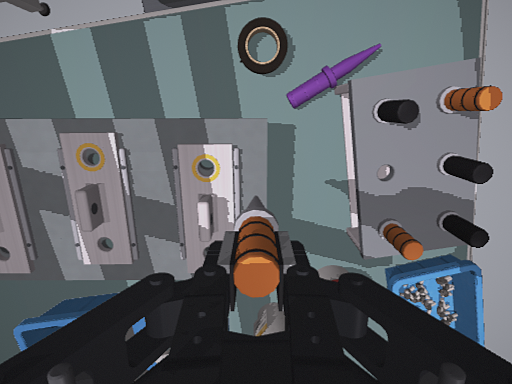

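View pics/g3s.png

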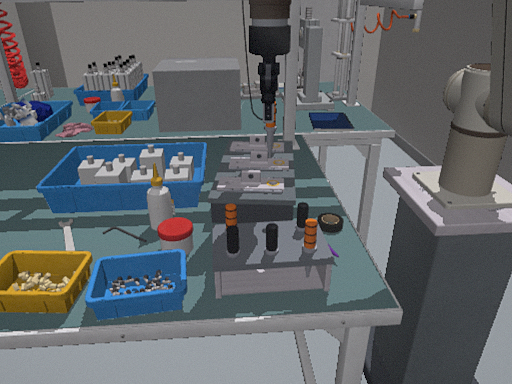

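View pics/g3c.png

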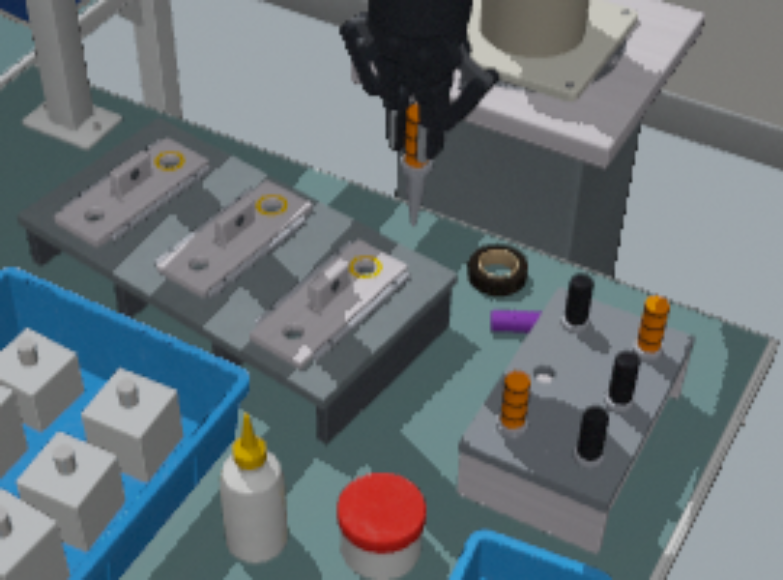

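```bash
python3 - <<'E'
from h import *
m=vision.camera_model('wrist');K=np.array(m['mtx']);R=cv2.Rodrigues(np.array(m['rvec']))[0];t=np.array(m['tvec']).ravel()
print(ray(258,275,K,R,t,.275),ray(256,196,K,R,t,.1587), bot.get_obs()['eef_pos'])
E
python3 go.py .4997 .0648 .255
```

```text
[0.51675432 0.11902354 0.275     ] [0.51853171 0.11805765 0.1587    ] [0.52249057 0.11766081 0.30911843]
clk 5.6333 grasp [0.5225 0.1177 0.2551] tool shift [-0.0556 -0.0151  0.0001] yaw 81.85 tilt 0.05 F [ 0.3  0.1 -1.3] w 0.0189
```

>>> drive_tool(steps=[-0.028,-0.005,0.01,0,0,0,1,-0.027,-0.005,0.01,0,0,0,1,0,0,0,0,0,0,1,0,0,0,0,0,0,1])

```text
clock: 5.97
eef_pos: [0.5041, 0.0641, 0.2882]
tool_rot: [0.756, 0.655, -0.001, -0.001]
ft_force: [0.0, 0.0, -1.6]
grip_width: 0.0188
```

```bash
python3 go.py .5042 .0642 .239
python3 - <<'E'
from h import *
p,d,K,R,t=cam('wrist'); save('g4.png',p)
E
python3 go.py .5042 .0642 .239
```

```text
clk 5.9667 grasp [0.504  0.0641 0.2342] tool shift [ 0.0001  0.0002 -0.0048] yaw 81.8 tilt 0.1 F [ 0.   0.  -1.6] w 0.0188
clk 6.0167 grasp [0.5048 0.0648 0.2349] tool shift [-0.0006 -0.0005 -0.0041] yaw 81.85 tilt 0.04 F [ 1.8  0.4 -0.8] w 0.0187
```

View pics/g4.png

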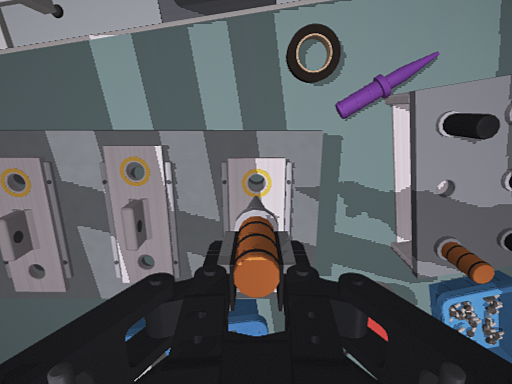

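>>> drive_tool(steps=[0,0,0.02,0,0,0,1,0,0,0.02,0,0,0,1,0,0,0.012,0,0,0,1,0,0,0,0,0,0,1,0,0,0,0,0,0,1])

```text
clock: 6.43
eef_pos: [0.5049, 0.0651, 0.2368]
tool_rot: [0.755, 0.656, -0.0, -0.0]
ft_force: [-0.5, -0.0, -0.9]
grip_width: 0.0184
```

```bash
python3 go.py .5042 .0642 .110
python3 - <<'E'
from h import *
p,d,K,R,t=cam('wrist'); save('g5.png',p[80:340,100:420].repeat(2,0).repeat(2,1))
p,d,K,R,t=cam('scene'); save('g5s.png',cv2.resize(p[130:230,200:300],None,fx=6,fy=6))
E
```

```text
clk 6.4333 grasp [0.5048 0.0651 0.1828] tool shift [-0.001  -0.0004  0.0728] yaw 81.92 tilt 0.04 F [-0.5 -0.  -0.9] w 0.0184
```

View pics/g5.png

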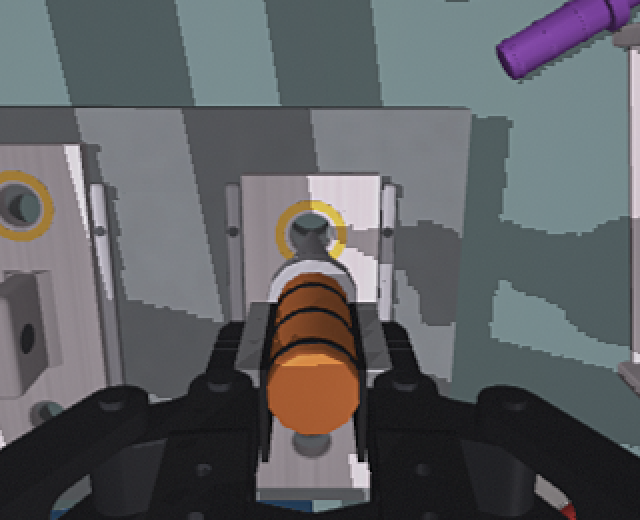

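View pics/g5s.png

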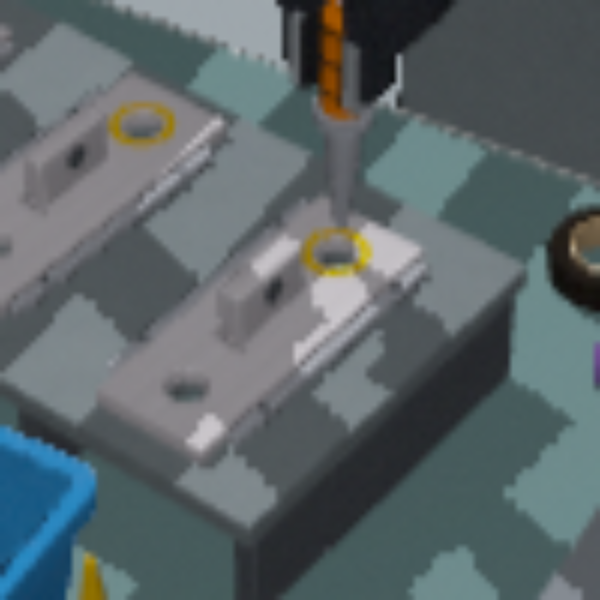

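>>> drive_tool(steps=[0,0,0.015,0,0,0,1,0,0,0.012,0,0,0,1,0,0,0.012,0,0,0,1,0,0,0.012,0,0,0,1,0,0,0.012,0,0,0,1,0,0,0.01,0,0,0,1,0,0,0,0,0,0,1])

```text
clock: 7.12
eef_pos: [0.5051, 0.0642, 0.1638]
tool_rot: [0.756, 0.655, 0.001, 0.0]
ft_force: [-1.1, 0.5, -2.5]
grip_width: 0.0186
```

```bash
python3 go.py .5042 .0642 .110
python3 - <<'E'
from h import *
p,d,K,R,t=cam('wrist'); save('g6.png',p[80:340,100:420].repeat(2,0).repeat(2,1))
p,d,K,R,t=cam('scene'); save('g6s.png',cv2.resize(p[130:230,200:300],None,fx=6,fy=6))
E
```

```text
clk 7.1167 grasp [0.5052 0.0642 0.1098] tool shift [-0.0001 -0.001  -0.0002] yaw 81.83 tilt 0.07 F [-1.1  0.5 -2.5] w 0.0186
```

View pics/g6.png

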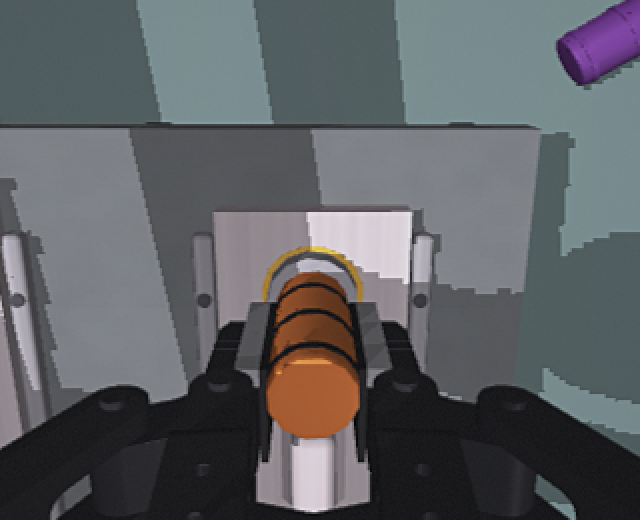

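View pics/g6s.png

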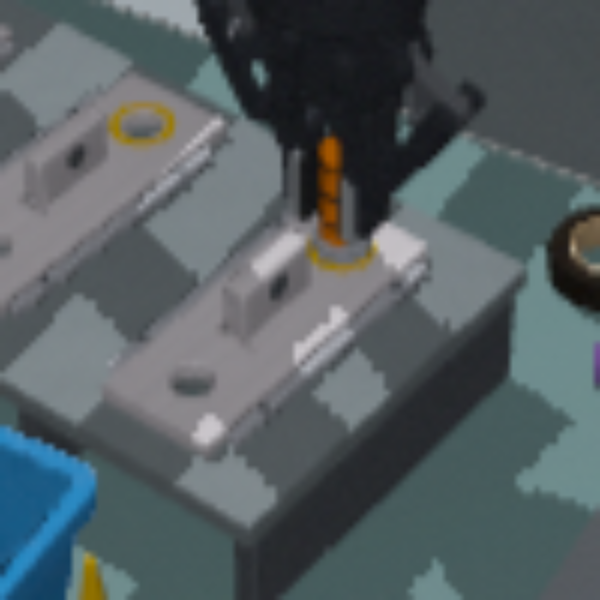

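>>> drive_tool(steps=[0,0,0.003,0,0,0,1,0,0,0.003,0,0,0,1,0,0,0,0,0,0,1])

```text
clock: 7.47
eef_pos: [0.5056, 0.0638, 0.1628]
tool_rot: [0.756, 0.655, 0.002, 0.002]
ft_force: [-8.6, -1.6, 24.9]
grip_width: 0.018
```

```bash
python3 go.py .5042 .0642 .110
```

```text
clk 7.4667 grasp [0.5059 0.0638 0.1088] tool shift [ 0.0002 -0.0017 -0.0013] yaw 81.8 tilt 0.29 F [-8.6 -1.6 24.9] w 0.018
```

Home (25 N reaction). Back off, release, rise, and go towards the next drift at (0.6033, 0.255).

>>> drive_tool(steps=[0,0,-0.005,0,0,0,1,0,0,0,0,0,0,0,0,0,0,0,0,0,-0.05,0,0,0,0,0,0,-0.05,0,0,-0.03,0,0,0,-0.05,0,0,-0.035,0,0,0,-0.05,0,0,-0.035,0,0,0,-0.05,0.03,0.02,0,0,0,0,-0.05])

```text
clock: 8.13
eef_pos: [0.5291, 0.0882, 0.2702]
tool_rot: [0.757, 0.653, 0.003, 0.003]
ft_force: [0.9, -0.4, 1.3]
grip_width: 0.0449
```

```bash
python3 go.py .6033 .255 .106
python3 - <<'E'
from h import *
p,d,K,R,t=cam('wrist'); save('g7.png',p)
E
```

```text
clk 8.1333 grasp [0.5296 0.0881 0.2162] tool shift [0.1758 0.0474 0.1108] yaw 81.54 tilt 0.5 F [ 0.9 -0.4  1.3] w 0.0449
```

View pics/g7.png

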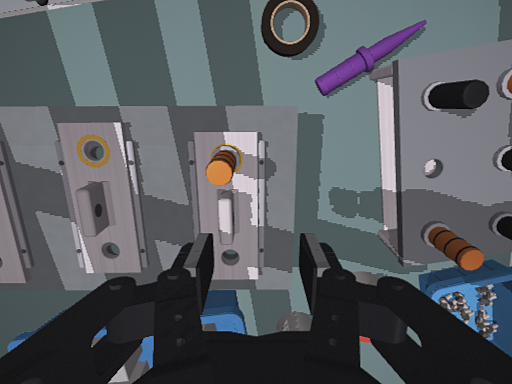

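>>> drive_tool(steps=[0.036,0.01,0,0,0,0,-0.05,0.036,0.01,0,0,0,0,-0.05,0.036,0.01,0,0,0,0,-0.05,0.036,0.01,0,0,0,0,-0.05,0.032,0.007,0,0,0,0,-0.05,0,0,0,0,0,0,-0.05,0,0,0,0,0,0,-0.05])

```text
clock: 8.77
eef_pos: [0.6001, 0.2601, 0.2605]
tool_rot: [0.755, 0.656, -0.001, -0.0]
ft_force: [-0.5, -0.2, -0.4]
grip_width: 0.045
```

```bash
python3 go.py .6033 .255 .106
python3 - <<'E'
from h import *
p,d,K,R,t=cam('wrist'); save('g8.png',p); np.savez('g8.npz',p=p,d=d,K=K,R=R,t=t)
from hand import handles; handles(np.load('g8.npz'),'g8')
E
python3 go.py .6033 .255 .106
```

```text
clk 8.7667 grasp [0.6    0.26   0.2065] tool shift [-0.0043  0.0042  0.1005] yaw 81.98 tilt 0.16 F [-0.5 -0.2 -0.4] w 0.045
g8 orange 510 [319.3   8. ] [0.4776 0.316  0.1259] [0.0029 0.0049 0.0012]
g8 orange 517 [249.9 212.8] [0.6032 0.2546 0.126 ] [0.0049 0.0048 0.0009]
g8 black 719 [218.8  21.9] [0.4753 0.2534 0.1217] [0.0051 0.0045 0.0011]
g8 black 45 [314.2  17.6] [0.4813 0.3134 0.1213] [0.0025 0.0041 0.0015]
g8 black 626 [327.7 109.5] [0.5382 0.3176 0.1219] [0.0048 0.0047 0.0011]
g8 black 517 [335.4 198. ] [0.602  0.3187 0.1217] [0.0048 0.0047 0.0012]
g8 black 21 [255.8 201.8] [0.5966 0.2599 0.122 ] [0.0024 0.003  0.0012]
clk 8.8167 grasp [0.5998 0.2586 0.207 ] tool shift [-0.0029  0.0042  0.101 ] yaw 81.89 tilt 0.16 F [ 0.1 -1.1 -0.3] w 0.0451
```

View pics/g8.png

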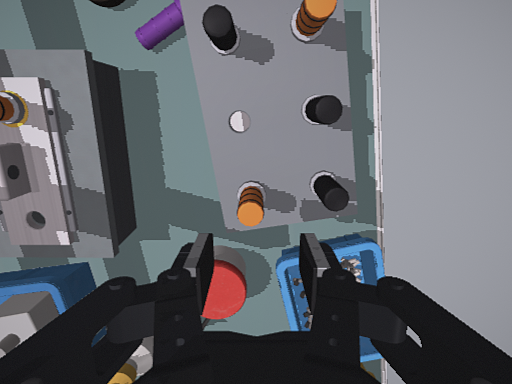

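>>> drive_tool(steps=[-0.003,0.003,0.03,0,0,0,-0.05,0,0,0.03,0,0,0,-0.05,0,0,0.025,0,0,0,-0.05,0,0,0.013,0,0,0,-0.05,0,0,0,0,0,0,-0.05,0,0,0,0,0,0,-0.05])

```text
clock: 9.32
eef_pos: [0.6021, 0.2532, 0.1644]
tool_rot: [0.756, 0.654, -0.001, -0.0]
ft_force: [0.3, -0.7, 1.2]
grip_width: 0.0449
```

```bash
python3 go.py .6033 .255 .106
```

```text
clk 9.3167 grasp [0.602  0.2531 0.1104] tool shift [0.0021 0.001  0.0044] yaw 81.71 tilt 0.14 F [ 0.3 -0.7  1.2] w 0.0449
```

>>> drive_tool(steps=[0.002,0.001,0.003,0,0,0,-0.05,0,0,0,0,0,0,0.3,0,0,0,0,0,0,1,0,0,0,0,0,0,1,0,0,0,0,0,0,1,0,0,0,0,0,0,1])

```text
clock: 9.82
eef_pos: [0.6047, 0.2563, 0.1635]
tool_rot: [0.756, 0.655, 0.001, 0.001]
ft_force: [-0.2, -2.7, 6.1]
grip_width: 0.0186
```

```bash
python3 go.py .6033 .255 .106
```

```text
clk 9.8167 grasp [0.6049 0.2563 0.1095] tool shift [-0.0015 -0.0014  0.0035] yaw 81.78 tilt 0.15 F [-0.2 -2.7  6.1] w 0.0186
```

>>> drive_tool(steps=[0,0,-0.036,0,0,0,1,0,0,-0.036,0,0,0,1,0,0,-0.036,0,0,0,1,0,0,-0.036,0,0,0,1,-0.036,-0.0083,0,0,0,0,1,-0.036,-0.0083,0,0,0,0,1,-0.036,-0.0083,0,0,0,0,1,-0.036,-0.0083,0,0,0,0,1])

```text
clock: 10.48
eef_pos: [0.5498, 0.1182, 0.3057]
tool_rot: [0.755, 0.655, 0.0, -0.0]
ft_force: [-0.2, -0.4, -0.5]
grip_width: 0.0185
```

>>> drive_tool(steps=[-0.036,-0.0083,0,0,0,0,1,-0.036,-0.0083,0,0,0,0,1,-0.036,-0.0083,0,0,0,0,1,-0.036,-0.0083,0,0,0,0,1,-0.036,-0.0083,0,0,0,0,1,0,0,0,0,0,0,1,0,0,0,0,0,0,1])

```text
clock: 11.07
eef_pos: [0.4833, -0.0548, 0.306]
tool_rot: [0.757, 0.653, 0.0, -0.0]
ft_force: [0.3, -0.0, -1.2]
grip_width: 0.0184
```

```bash
python3 go.py .484 -.054 .186
python3 - <<'E'
from h import *
p,d,K,R,t=cam('wrist'); save('g9.png',p); np.savez('g9.npz',p=p,d=d,K=K,R=R,t=t)
E
python3 go.py .484 -.054 .186
```

```text
clk 11.0667 grasp [ 0.4833 -0.0547  0.252 ] tool shift [0.0008 0.0006 0.066 ] yaw 81.59 tilt 0.05 F [ 0.3 -0.  -1.2] w 0.0184
clk 11.1167 grasp [ 0.4839 -0.0536  0.252 ] tool shift [-0.0004  0.0002  0.066 ] yaw 81.72 tilt 0.07 F [-0.3  0.7 -0.9] w 0.0184
```

View pics/g9.png

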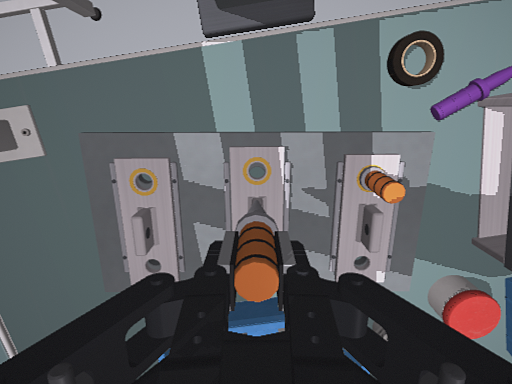

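Run:
```python
from h import *
S=np.load('g9.npz');K,R,t=S['K'],S['R'],S['t']
print(ray(257,277,K,R,t,.269),ray(257,197,K,R,t,.1525),ray(257,171,K,R,t,.073))
save('g9c.png',cv2.resize(S['p'][140:340,160:360],None,fx=3,fy=3))
```

```text
[ 0.48017842 -0.05414921  0.269     ] [ 0.48113392 -0.05378407  0.1525    ] [ 0.47693323 -0.05282109  0.073     ]
```

View pics/g9c.png

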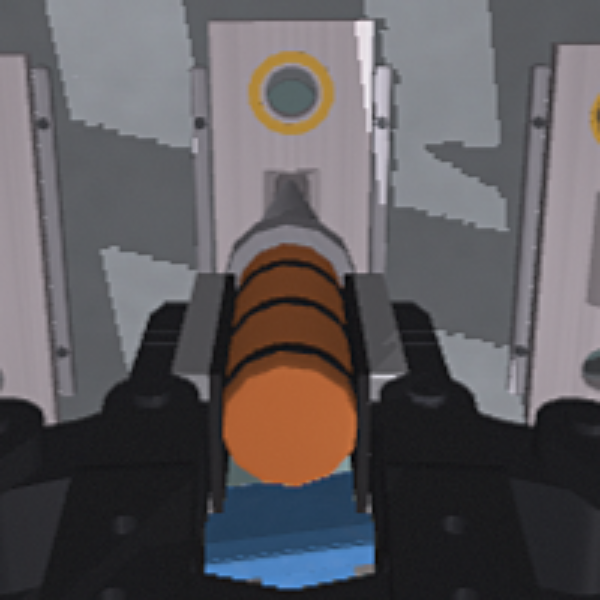

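>>> drive_tool(steps=[0,0,0.02,0,0,0,1,0,0,0.02,0,0,0,1,0,0,0.02,0,0,0,1,0,0,0.015,0,0,0,1,0,0,0.012,0,0,0,1,0,0,0.012,0,0,0,1,0,0,0,0,0,0,1])

```text
clock: 11.7
eef_pos: [0.4829, -0.0515, 0.2045]
tool_rot: [0.755, 0.656, -0.001, -0.002]
ft_force: [-0.3, 1.5, -1.6]
grip_width: 0.0185
```

```bash
python3 go.py .484 -.054 .1125
```

```text
clk 11.7 grasp [ 0.4827 -0.0514  0.1505] tool shift [-0.0024  0.0019  0.038 ] yaw 81.97 tilt 0.28 F [-0.3  1.5 -1.6] w 0.0185
```

>>> drive_tool(steps=[0,0,0.012,0,0,0,1,0,0,0.012,0,0,0,1,0,0,0.01,0,0,0,1,0,0,0.008,0,0,0,1,0,0,0,0,0,0,1])

```text
clock: 12.12
eef_pos: [0.4845, -0.0531, 0.1659]
tool_rot: [0.756, 0.655, 0.0, 0.001]
ft_force: [-2.5, -1.4, 4.9]
grip_width: 0.0184
```

```bash
python3 go.py .484 -.054 .1125
```

```text
clk 12.1167 grasp [ 0.4846 -0.0531  0.1119] tool shift [-0.001  -0.0005 -0.0006] yaw 81.86 tilt 0.08 F [-2.5 -1.4  4.9] w 0.0184
```

>>> drive_tool(steps=[0,0,0.003,0,0,0,1,0,0,0,0,0,0,1])

```text
clock: 12.28
eef_pos: [0.4847, -0.0531, 0.1656]
tool_rot: [0.756, 0.655, 0.001, 0.001]
ft_force: [-9.9, 0.1, 24.1]
grip_width: 0.0182
```

>>> drive_tool(steps=[0,0,-0.004,0,0,0,1,0,0,0,0,0,0,0,0,0,0,0,0,0,-0.05,0,0,0,0,0,0,-0.05,0,0,-0.03,0,0,0,-0.05,0,0,-0.035,0,0,0,-0.05,0,0,-0.035,0,0,0,-0.05,0.035,0,-0.01,0,0,0,-0.05])

```text
clock: 12.95
eef_pos: [0.4912, -0.0222, 0.2809]
tool_rot: [0.758, 0.652, 0.002, 0.004]
ft_force: [3.1, 0.8, 1.2]
grip_width: 0.0447
```

```bash
python3 go.py .4735 .3175 .11
python3 - <<'E'
from h import *
p,d,K,R,t=cam('scene'); save('g10.png',cv2.resize(p[115:265,130:395],None,fx=3,fy=3))
E
```

```text
clk 12.95 grasp [ 0.4916 -0.0223  0.2269] tool shift [ 0.3335 -0.0697  0.1159] yaw 81.41 tilt 0.51 F [3.1 0.8 1.2] w 0.0447
```

View pics/g10.png

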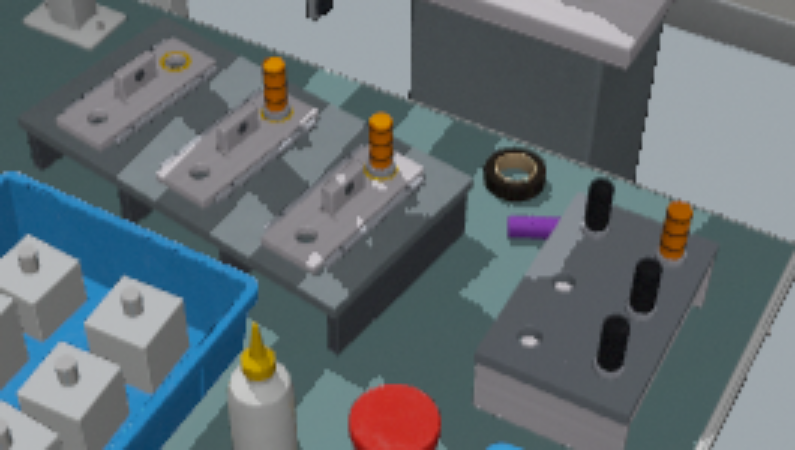

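>>> drive_tool(steps=[0.038,-0.008,0,0,0,0,-0.05,0.038,-0.008,0,0,0,0,-0.05,0.038,-0.008,0,0,0,0,-0.05,0.038,-0.008,0,0,0,0,-0.05,0.038,-0.008,0,0,0,0,-0.05,0.038,-0.008,0,0,0,0,-0.05,0.038,-0.008,0,0,0,0,-0.05,0.038,-0.008,0,0,0,0,-0.05])

```text
clock: 13.67
eef_pos: [0.4683, 0.2936, 0.275]
tool_rot: [0.756, 0.655, -0.0, -0.0]
ft_force: [0.6, -0.5, 0.3]
grip_width: 0.045
```

>>> drive_tool(steps=[0.028,-0.005,0.03,0,0,0,-0.05,0,0,0.01,0,0,0,-0.05,0,0,0,0,0,0,-0.05])

```text
clock: 13.92
eef_pos: [0.4657, 0.3205, 0.2313]
tool_rot: [0.755, 0.656, -0.004, -0.001]
ft_force: [-1.2, -0.6, -0.3]
grip_width: 0.0449
```

```bash
python3 go.py .4735 .3175 .108;python3 - <<'E'
from h import *
p,d,K,R,t=cam('wrist'); np.savez('g11.npz',p=p,d=d,K=K,R=R,t=t)
from hand import handles; handles(np.load('g11.npz'),'g11')
E
python3 go.py .4735 .3175 .108
```

```text
clk 13.9167 grasp [0.4654 0.3203 0.1773] tool shift [-0.0013  0.0088  0.0693] yaw 82.02 tilt 0.45 F [-1.2 -0.6 -0.3] w 0.0449
g11 orange 673 [253.8 232.9] [0.4721 0.3174 0.1259] [0.0049 0.0048 0.001 ]
g11 black 46 [255.4 219.8] [0.4648 0.3194 0.1219] [0.0019 0.0049 0.0009]
g11 black 643 [160.1 243.5] [0.4729 0.2538 0.1216] [0.0048 0.0049 0.0013]
g11 black 541 [268.1 311.5] [0.5359 0.3186 0.1214] [0.005  0.0047 0.0014]
clk 13.9667 grasp [0.4663 0.3195 0.1792] tool shift [-0.0007  0.0077  0.0712] yaw 81.91 tilt 0.33 F [-0.1  0.3  1.1] w 0.0454
```

>>> drive_tool(steps=[-0.001,0.006,0.03,0,0,0,-0.05,0,0,0.03,0,0,0,-0.05,0,0,0.008,0,0,0,-0.05,0,0,0,0,0,0,-0.05,0,0,0,0,0,0,-0.05])

```text
clock: 14.38
eef_pos: [0.4743, 0.3171, 0.1689]
tool_rot: [0.756, 0.654, 0.0, 0.0]
ft_force: [0.5, -0.1, -0.2]
grip_width: 0.0447
```

```bash
python3 go.py .473 .3175 .108
```

```text
clk 14.3833 grasp [0.4743 0.3172 0.1149] tool shift [ 0.0002 -0.0013  0.0069] yaw 81.73 tilt 0.02 F [ 0.5 -0.1 -0.2] w 0.0447
```

>>> drive_tool(steps=[0,-0.001,0.006,0,0,0,-0.05,0,0,0,0,0,0,0.3,0,0,0,0,0,0,1,0,0,0,0,0,0,1,0,0,0,0,0,0,1,0,0,0,0,0,0,1])

```text
clock: 14.88
eef_pos: [0.4732, 0.3182, 0.1631]
tool_rot: [0.756, 0.655, 0.001, 0.0]
ft_force: [-1.2, -1.5, 6.2]
grip_width: 0.0181
```

```bash
python3 go.py .4653 -.1728 .25
```

```text
clk 14.8833 grasp [0.4732 0.3182 0.1091] tool shift [-0.487   0.0623 -0.1413] yaw 81.81 tilt 0.11 F [-1.2 -1.5  6.2] w 0.0181
```

>>> drive_tool(steps=[0,0,-0.036,0,0,0,1,0,0,-0.036,0,0,0,1,0,0,-0.036,0,0,0,1,0,0,-0.034,0,0,0,1,-0.0375,0.0048,0,0,0,0,1,-0.0375,0.0048,0,0,0,0,1,-0.0375,0.0048,0,0,0,0,1,-0.0375,0.0048,0,0,0,0,1])

```text
clock: 15.55
eef_pos: [0.4698, 0.1656, 0.3037]
tool_rot: [0.755, 0.655, -0.0, -0.0]
ft_force: [1.1, -0.7, -1.2]
grip_width: 0.0184
```

Run:
```python
from fx import *
W=world(np.load('scene0.npz'))
for y in (20,60,100,115): print([W[y,x].round(2).tolist() for x in (135,143,150)])
```

```text
[[0.42, -0.35, 0.35], [0.39, -0.34, 0.34], [-0.87, -1.49, -0.46]]
[[0.41, -0.38, 0.22], [0.41, -0.35, 0.23], [0.39, -0.34, 0.22]]
[[0.34, -0.49, 0.0], [0.42, -0.37, 0.09], [0.42, -0.35, 0.1]]
[[0.4, -0.44, 0.01], [0.39, -0.41, 0.0], [0.42, -0.36, 0.04]]
```

>>> drive_tool(steps=[-0.0375,0.0048,0,0,0,0,1,-0.0375,0.0048,0,0,0,0,1,-0.0375,0.0048,0,0,0,0,1,-0.0375,0.0048,0,0,0,0,1,-0.0375,0.0048,0,0,0,0,1,-0.0375,0.0048,0,0,0,0,1])

```text
clock: 16.05
eef_pos: [0.4662, -0.0617, 0.3037]
tool_rot: [0.756, 0.655, 0.0, -0.0]
ft_force: [0.9, -0.3, -1.0]
grip_width: 0.0188
```

```bash
python3 go.py .4653 -.1728 .25
```

```text
clk 16.05 grasp [ 0.4662 -0.0616  0.2497] tool shift [-0.1102  0.0149 -0.0003] yaw 81.83 tilt 0.02 F [ 0.9 -0.3 -1. ] w 0.0188
```

>>> drive_tool(steps=[-0.037,0.005,0,0,0,0,1,-0.037,0.005,0,0,0,0,1,-0.036,0.005,0,0,0,0,1,0,0,0,0,0,0,1,0,0,0,0,0,0,1])

```text
clock: 16.47
eef_pos: [0.4655, -0.1727, 0.3033]
tool_rot: [0.757, 0.653, -0.0, -0.001]
ft_force: [-0.7, 0.6, -1.4]
grip_width: 0.0188
```

```bash
python3 go.py .4653 -.1728 .186
python3 - <<'E'
from h import *
p,d,K,R,t=cam('wrist'); save('g12.png',p); np.savez('g12.npz',p=p,d=d,K=K,R=R,t=t)
print(ray(257,277,K,R,t,.267),ray(257,197,K,R,t,.150))
E
python3 go.py .4653 -.1728 .186
```

```text
clk 16.4667 grasp [ 0.4655 -0.1727  0.2493] tool shift [-0.0002 -0.0001  0.0633] yaw 81.57 tilt 0.07 F [-0.7  0.6 -1.4] w 0.0188
[ 0.46197867 -0.1720889   0.267     ] [ 0.46316842 -0.17180167  0.15      ]
clk 16.5167 grasp [ 0.4655 -0.1714  0.2494] tool shift [-0.0015  0.      0.0634] yaw 81.7 tilt 0.09 F [ 0.   1.2 -1.7] w 0.0183
```

View pics/g12.png

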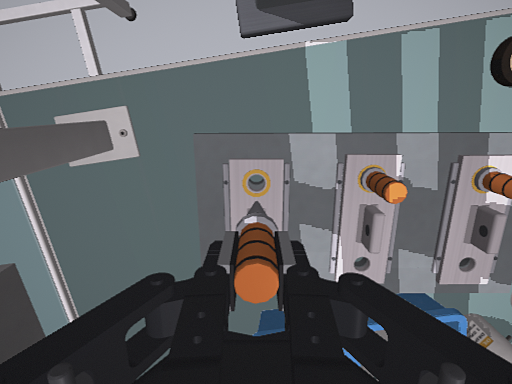

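>>> drive_tool(steps=[-0.001,0.003,0.02,0,0,0,1,0,0,0.02,0,0,0,1,0,0,0.02,0,0,0,1,0,0,0.015,0,0,0,1,0,0,0.012,0,0,0,1,0,0,0.012,0,0,0,1,0,0,0,0,0,0,1])

```text
clock: 17.1
eef_pos: [0.4674, -0.1701, 0.2024]
tool_rot: [0.755, 0.656, -0.001, -0.003]
ft_force: [-0.8, -0.4, -1.2]
grip_width: 0.0186
```

```bash
python3 go.py .4663 -.1728 .112
```

```text
clk 17.1 grasp [ 0.4672 -0.1699  0.1484] tool shift [-0.003  -0.0003  0.0364] yaw 81.98 tilt 0.32 F [-0.8 -0.4 -1.2] w 0.0186
```

>>> drive_tool(steps=[-0.001,-0.001,0.012,0,0,0,1,0,-0.001,0.012,0,0,0,1,0,0,0.01,0,0,0,1,0,0,0.008,0,0,0,1,0,0,0,0,0,0,1])

```text
clock: 17.52
eef_pos: [0.4675, -0.1726, 0.1648]
tool_rot: [0.755, 0.655, 0.001, 0.001]
ft_force: [-4.0, 2.0, 8.6]
grip_width: 0.0185
```

```bash
python3 go.py .4663 -.1728 .112
```

```text
clk 17.5167 grasp [ 0.4676 -0.1726  0.1108] tool shift [-0.0004 -0.0013 -0.0012] yaw 81.88 tilt 0.15 F [-4.   2.   8.6] w 0.0185
```

>>> drive_tool(steps=[0,0,0.002,0,0,0,1,0,0,0,0,0,0,1])

```text
clock: 17.68
eef_pos: [0.4675, -0.1726, 0.1647]
tool_rot: [0.755, 0.655, 0.001, 0.001]
ft_force: [-7.9, 3.6, 22.2]
grip_width: 0.0186
```

>>> drive_tool(steps=[0,0,-0.004,0,0,0,1,0,0,0,0,0,0,0,0,0,0,0,0,0,-0.05,0,0,0,0,0,0,-0.05,0,0,-0.03,0,0,0,-0.05,0,0,-0.035,0,0,0,-0.05,0,0,-0.035,0,0,0,-0.05,0.035,0,-0.01,0,0,0,-0.05])

```text
clock: 18.35
eef_pos: [0.4739, -0.1427, 0.2799]
tool_rot: [0.758, 0.652, 0.002, 0.005]
ft_force: [1.8, 0.1, 0.2]
grip_width: 0.0448
```

>>> drive_tool(steps=[0.038,0,-0.02,0,0,0,-0.05,0.038,0,-0.02,0,0,0,-0.05,0.03,0.03,0,0,0,0,-0.05,0,0.03,0,0,0,0,-0.05,0,0,0,0,0,0,-0.05,0,0,0,0,0,0,-0.05])

```text
clock: 18.85
eef_pos: [0.5462, -0.0443, 0.3121]
tool_rot: [0.755, 0.655, -0.001, -0.001]
ft_force: [-0.2, -0.1, -0.4]
grip_width: 0.045
```

```bash
python3 go.py .6 -.05 .24
python3 - <<'E'
from h import *
p,d,K,R,t=cam('wrist'); save('g13.png',p); np.savez('g13.npz',p=p,d=d,K=K,R=R,t=t)
p,d,K,R,t=cam('scene'); save('g13s.png',cv2.resize(p[115:265,130:395],None,fx=3,fy=3)); np.savez('g13s.npz',p=p,d=d,K=K,R=R,t=t)
E
```

```text
clk 18.85 grasp [ 0.546  -0.0442  0.2581] tool shift [0.0019 0.0543 0.018 ] yaw 81.88 tilt 0.12 F [-0.2 -0.1 -0.4] w 0.045
```

View pics/g13.png

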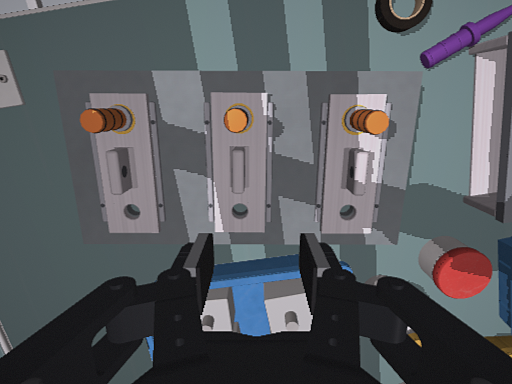

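View pics/g13s.png

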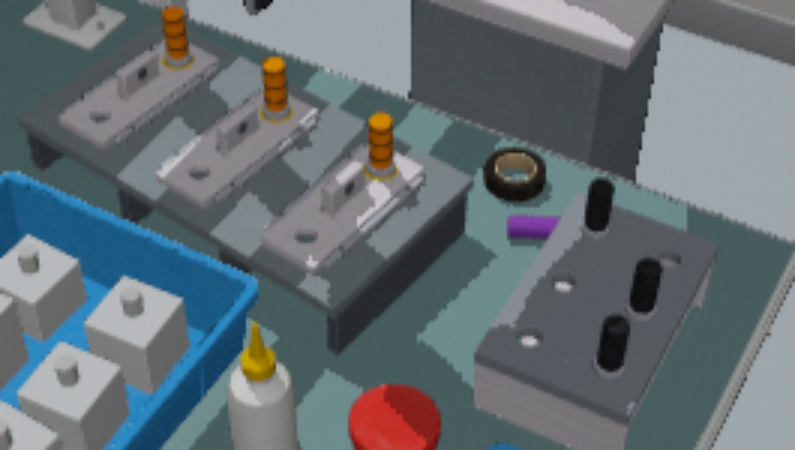

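```bash
cat > chk.py <<'E'
import sys
from fx import *
S=np.load(sys.argv[1]);W=world(S);p,K,R,t=[S[k] for k in 'pKRt']; z=W[...,2]
roi=(W[...,0]>.38)&(W[...,0]<.7)&(W[...,1]>-.27)&(W[...,1]<.19)
m=((abs(z-.065)<.004)&roi).astype(np.uint8); m=cv2.morphologyEx(m,cv2.MORPH_OPEN,np.ones((3,3)))
k,l,st,c=cv2.connectedComponentsWithStats(m)
P=W[np.isin(l,[i for i in range(1,k) if st[i,4]>300])]
(cx,cy),(w,h),a=cv2.minAreaRect(P[:,:2].astype(np.float32))
if a<45:a+=90
print('rect',round(cx,4),round(cy,4),round(w,4),round(h,4),round(a,2))
th=np.radians(a-90); ex=np.array([np.cos(th),np.sin(th)]); ey=np.array([-ex[1],ex[0]]); C=np.array([cx,cy])
def loc(q): d=np.array(q)-C; return np.array([d@ex,d@ey]).round(4)
hsv=cv2.cvtColor(p,cv2.COLOR_RGB2HSV)
# plain holes: dark/hole inside flange: components of non-flange near B
f=((abs(z-.073)<.002)&roi).astype(np.uint8)
k,l,st,c=cv2.connectedComponentsWithStats(cv2.morphologyEx(f,cv2.MORPH_OPEN,np.ones((5,5))))
for i in range(1,k):
    if st[i,4]>800:
        Q=W[l==i]; r=cv2.minAreaRect(Q[:,:2].astype(np.float32)); u=((Q[:,:2]-C)@ex); print('flange',loc(r[0]),np.round(r[1],4),round(r[2],1),'x-ends',np.percentile(u,[.2,99.8]).round(4))
for nm,lo,hi,z0,z1 in [('drift',(3,150,60),(20,255,255),.120,.14),('dowel',(0,0,0),(180,255,55),.115,.14)]:
    o=cv2.inRange(hsv,lo,hi)&((z>z0)&(z<z1)&roi).astype(np.uint8)*255
    k,l,st,c=cv2.connectedComponentsWithStats(o)
    for i in range(1,k):
        if st[i,4]>60: Q=W[l==i];zz=np.percentile(Q[:,2],90);Q=Q[Q[:,2]>zz-.003];print(nm,loc(Q.mean(0)[:2]),'top z',Q[:,2].mean().round(4),len(Q))
E
python3 chk.py g13.npz
```

```text
rect 0.5321 -0.061 0.3718 0.1904 81.67
flange [ 0.0022 -0.1205] [0.0583 0.1502] 81.6 x-ends [-0.0728  0.077 ]
flange [0.0009 0.0005] [0.0562 0.1499] 81.4 x-ends [-0.074   0.0753]
flange [0.0019 0.1222] [0.0609 0.1496] 82.5 x-ends [-0.0728  0.0761]
drift [-0.0484 -0.1188] top z 0.1291 446
drift [-0.0493  0.0008] top z 0.1291 422
drift [-0.0479  0.1189] top z 0.1292 414
```

>>> drive_tool(steps=[0.038,-0.0065,0,0,0,0,-0.05,0.038,-0.0065,0,0,0,0,-0.05,0.038,-0.0065,0,0,0,0,-0.05,0.038,-0.0065,0,0,0,0,-0.05,0.038,-0.0065,0,0,0,0,-0.05,0.038,-0.0065,0,0,0,0,-0.05,0.038,-0.0065,0,0,0,0,-0.05,0.038,-0.0065,0,0,0,0,-0.05])

```text
clock: 19.62
eef_pos: [0.5361, 0.2639, 0.3142]
tool_rot: [0.756, 0.654, -0.0, 0.0]
ft_force: [0.4, 0.0, 0.3]
grip_width: 0.0451
```

>>> drive_tool(steps=[0.034,-0.005,0.02,0,0,0,-0.05,0.018,-0.002,0.03,0,0,0,-0.05,0,0,0.025,0,0,0,-0.05,0,0,0,0,0,0,-0.05,0,0,0,0,0,0,-0.05])

```text
clock: 20.03
eef_pos: [0.5362, 0.3145, 0.2375]
tool_rot: [0.756, 0.655, -0.002, -0.0]
ft_force: [-0.3, -0.3, 1.0]
grip_width: 0.0453
```

```bash
python3 - <<'E'
from h import *
p,d,K,R,t=cam('wrist'); np.savez('g14.npz',p=p,d=d,K=K,R=R,t=t);save('g14.png',p)
from hand import handles; handles(np.load('g14.npz'),'g14')
E
python3 go.py .538 .3188 .106
```

```text
g14 black 726 [147.3 138.2] [0.4745 0.2542 0.1217] [0.0047 0.0049 0.0012]
g14 black 610 [263.2 217.1] [0.5368 0.3186 0.1217] [0.0049 0.0047 0.0012]
g14 black 524 [276.5 298.2] [0.601  0.3196 0.1215] [0.005  0.0048 0.0014]
clk 20.0833 grasp [0.5375 0.3147 0.1856] tool shift [ 0.0041 -0.      0.0796] yaw 81.73 tilt 0.03 F [-0.4  0.1  1.4] w 0.0447
```

>>> drive_tool(steps=[0.004,-0.001,0.03,0,0,0,-0.05,0,0,0.03,0,0,0,-0.05,0,0,0.018,0,0,0,-0.05,0,0,0,0,0,0,-0.05,0,0,0,0,0,0,-0.05])

```text
clock: 20.5
eef_pos: [0.5379, 0.3191, 0.1624]
tool_rot: [0.756, 0.654, 0.001, 0.0]
ft_force: [-0.3, -0.3, 0.3]
grip_width: 0.0448
```

```bash
python3 go.py .537 .3188 .106
```

```text
clk 20.5 grasp [0.538  0.3191 0.1084] tool shift [-0.0005 -0.0009  0.0024] yaw 81.7 tilt 0.07 F [-0.3 -0.3  0.3] w 0.0448
```

>>> drive_tool(steps=[0,0,0.002,0,0,0,0.3,0,0,0,0,0,0,1,0,0,0,0,0,0,1,0,0,0,0,0,0,1,0,0,0,0,0,0,1])

```text
clock: 20.92
eef_pos: [0.5386, 0.3202, 0.1617]
tool_rot: [0.756, 0.655, 0.002, 0.001]
ft_force: [0.0, -2.7, 6.7]
grip_width: 0.0185
```

```bash
python3 go.py .5653 -.1872 .24
```

```text
clk 20.9167 grasp [0.5388 0.3203 0.1077] tool shift [-0.4982  0.0993 -0.133 ] yaw 81.78 tilt 0.29 F [ 0.  -2.7  6.7] w 0.0185
```

>>> drive_tool(steps=[0,0,-0.036,0,0,0,1,0,0,-0.036,0,0,0,1,0,0,-0.036,0,0,0,1,0,0,-0.025,0,0,0,1,-0.0383,0.0076,0,0,0,0,1,-0.0383,0.0076,0,0,0,0,1,-0.0383,0.0076,0,0,0,0,1,-0.0383,0.0076,0,0,0,0,1])

```text
clock: 21.58
eef_pos: [0.5452, 0.163, 0.2927]
tool_rot: [0.755, 0.655, 0.001, 0.0]
ft_force: [0.9, 0.3, -0.5]
grip_width: 0.0184
```

>>> drive_tool(steps=[-0.0383,0.0076,0,0,0,0,1,-0.0383,0.0076,0,0,0,0,1,-0.0383,0.0076,0,0,0,0,1,-0.0383,0.0076,0,0,0,0,1,-0.0383,0.0076,0,0,0,0,1,-0.0383,0.0076,0,0,0,0,1,-0.0383,0.0076,0,0,0,0,1,-0.0383,0.0076,0,0,0,0,1])

```text
clock: 22.25
eef_pos: [0.5618, -0.1497, 0.2926]
tool_rot: [0.756, 0.655, 0.001, 0.0]
ft_force: [-0.2, 0.6, -0.0]
grip_width: 0.0185
```

>>> drive_tool(steps=[-0.0383,0.0076,0,0,0,0,1,0,0,0,0,0,0,1,0,0,0,0,0,0,1])

```text
clock: 22.5
eef_pos: [0.5637, -0.1892, 0.2919]
tool_rot: [0.757, 0.653, 0.0, 0.0]
ft_force: [-0.1, -0.5, -1.0]
grip_width: 0.0189
```

```bash
python3 go.py .5653 -.1872 .18
python3 - <<'E'
from h import *
p,d,K,R,t=cam('wrist'); np.savez('g15.npz',p=p,d=d,K=K,R=R,t=t);save('g15.png',p)
E
python3 go.py .5653 -.1872 .18
```

```text
clk 22.5 grasp [ 0.5638 -0.1892  0.2379] tool shift [0.0022 0.0012 0.0579] yaw 81.56 tilt 0.04 F [-0.1 -0.5 -1. ] w 0.0189
clk 22.55 grasp [ 0.5638 -0.1876  0.238 ] tool shift [0.0006 0.0014 0.058 ] yaw 81.69 tilt 0.04 F [-0.2  0.3  0.1] w 0.0184
```

View pics/g15.png

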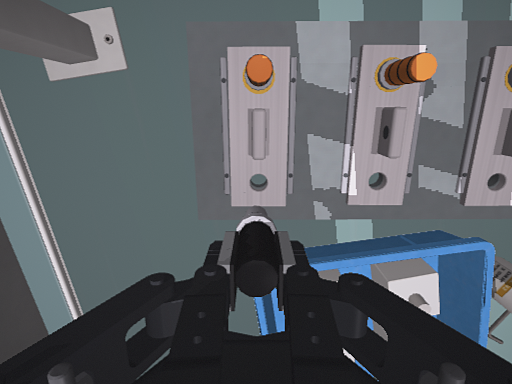

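Run:
```python
from h import *
S=np.load('g15.npz');K,R,t=S['K'],S['R'],S['t']
print('hole',ray(259,181.5,K,R,t,.073),'top',ray(257,281,K,R,t,.238-.0087+.023),'foot',ray(258,210,K,R,t,.168))
save('g15c.png',cv2.resize(S['p'][150:330,170:350],None,fx=3.3,fy=3.3))
```

```text
hole [ 0.56555288 -0.18667148  0.073     ] top [ 0.56422597 -0.18916517  0.2523    ] foot [ 0.5622306  -0.18786068  0.168     ]
```

View pics/g15c.png

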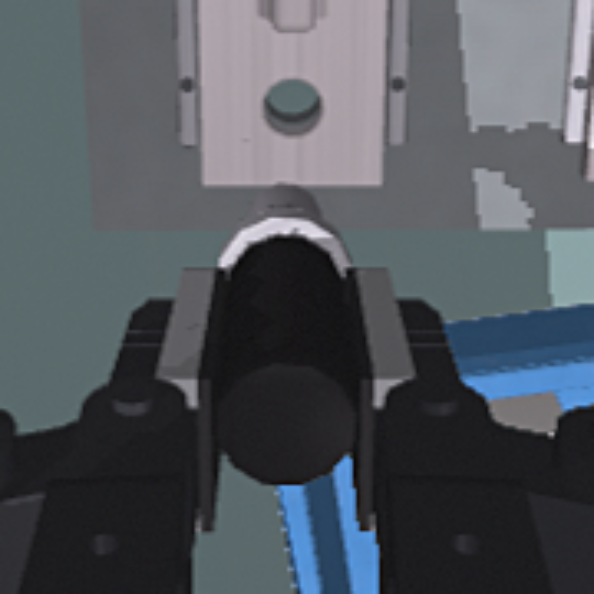

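>>> drive_tool(steps=[0.001,0.002,0.025,0,0,0,1,0,0,0.025,0,0,0,1,0,0,0.025,0,0,0,1,0,0,0.012,0,0,0,1,0,0,0,0,0,0,1,0,0,0,0,0,0,1])

```text
clock: 23.05
eef_pos: [0.566, -0.1845, 0.2046]
tool_rot: [0.755, 0.656, -0.0, -0.001]
ft_force: [-1.0, -0.3, 0.1]
grip_width: 0.0182
```

```bash
python3 go.py .5653 -.1872 .1107
python3 - <<'E'
from h import *
p,d,K,R,t=cam('wrist'); save('g16.png',cv2.resize(p[150:330,170:350],None,fx=3.3,fy=3.3))
E
```

```text
clk 23.05 grasp [ 0.5659 -0.1844  0.1506] tool shift [-0.0028 -0.0002  0.0399] yaw 81.94 tilt 0.09 F [-1.  -0.3  0.1] w 0.0182
```

View pics/g16.png

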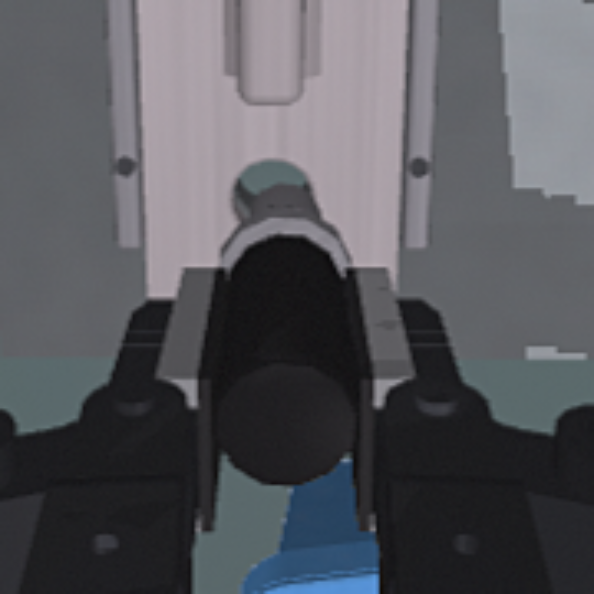

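>>> drive_tool(steps=[-0.0025,0,0,0,0,0,1,0,0,0.012,0,0,0,1,0,0,0.012,0,0,0,1,0,0,0.01,0,0,0,1,0,0,0.007,0,0,0,1,0,0,0,0,0,0,1])

```text
clock: 23.6
eef_pos: [0.5662, -0.1887, 0.1647]
tool_rot: [0.756, 0.655, 0.001, 0.001]
ft_force: [-0.1, 0.2, 0.6]
grip_width: 0.019
```

```bash
python3 go.py .5653 -.1872 .1107
python3 - <<'E'
from h import *
p,d,K,R,t=cam('wrist'); save('g17.png',cv2.resize(p[150:330,170:350],None,fx=3.3,fy=3.3))
E
```

```text
clk 23.6 grasp [ 0.5663 -0.1888  0.1107] tool shift [ 0.0014 -0.0012 -0.    ] yaw 81.81 tilt 0.1 F [-0.1  0.2  0.6] w 0.019
```

View pics/g17.png

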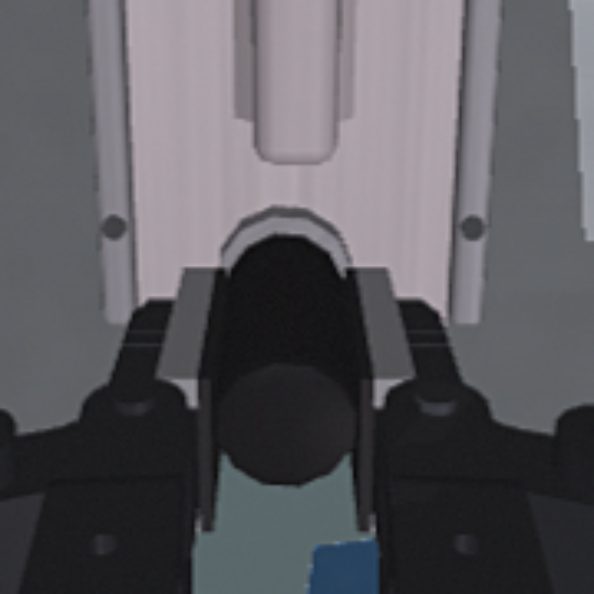

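>>> drive_tool(steps=[0,0,0.003,0,0,0,1,0,0,0,0,0,0,1])

```text
clock: 23.82
eef_pos: [0.5663, -0.1888, 0.1644]
tool_rot: [0.756, 0.655, 0.001, 0.001]
ft_force: [-5.4, 2.4, 15.4]
grip_width: 0.0182
```

>>> drive_tool(steps=[0,0,-0.002,0,0,0,1,0,0,0,0,0,0,0,0,0,0,0,0,0,-0.05,0,0,0,0,0,0,-0.05,0,0,-0.03,0,0,0,-0.05,0,0,-0.035,0,0,0,-0.05,0,0,-0.035,0,0,0,-0.05,0.035,0,-0.01,0,0,0,-0.05])

```text
clock: 24.48
eef_pos: [0.5724, -0.1591, 0.2783]
tool_rot: [0.758, 0.652, 0.002, 0.005]
ft_force: [2.0, 0.7, 0.7]
grip_width: 0.0448
```

```bash
python3 go.py .6015 .3195 .2
python3 - <<'E'
from h import *
p,d,K,R,t=cam('wrist'); save('g18.png',p)
E
```

```text
clk 24.4833 grasp [ 0.5729 -0.1594  0.2243] tool shift [ 0.4779 -0.0437  0.022 ] yaw 81.39 tilt 0.6 F [2.  0.7 0.7] w 0.0448
```

View pics/g18.png

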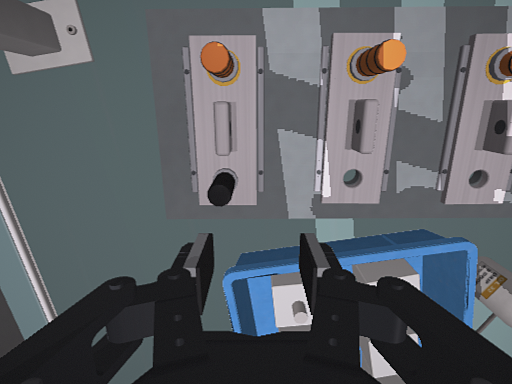

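>>> drive_tool(steps=[0.038,-0.0033,0,0,0,0,-0.05,0.038,-0.0033,0,0,0,0,-0.05,0.038,-0.0033,0,0,0,0,-0.05,0.038,-0.0033,0,0,0,0,-0.05,0.038,-0.0033,0,0,0,0,-0.05,0.038,-0.0033,0,0,0,0,-0.05,0.038,-0.0033,0,0,0,0,-0.05,0.038,-0.0033,0,0,0,0,-0.05])

```text
clock: 25.2
eef_pos: [0.5877, 0.1526, 0.2719]
tool_rot: [0.756, 0.655, -0.0, -0.0]
ft_force: [0.8, 0.6, 0.7]
grip_width: 0.0444
```

>>> drive_tool(steps=[0.038,-0.0033,0,0,0,0,-0.05,0.038,-0.0033,0,0,0,0,-0.05,0.038,-0.0033,0,0,0,0,-0.05,0.038,-0.0033,0,0,0,0,-0.05,0.022,-0.002,0.03,0,0,0,-0.05,0,0,0,0,0,0,-0.05,0,0,0,0,0,0,-0.05])

```text
clock: 25.78
eef_pos: [0.5961, 0.3262, 0.2388]
tool_rot: [0.755, 0.656, -0.003, -0.001]
ft_force: [-0.1, -0.7, 0.5]
grip_width: 0.0448
```

```bash
python3 - <<'E'
from h import *
p,d,K,R,t=cam('wrist'); np.savez('g19.npz',p=p,d=d,K=K,R=R,t=t);save('g19.png',p)
from hand import handles; handles(np.load('g19.npz'),'g19')
E
python3 go.py .6015 .3195 .106
```

```text
g19 black 1041 [103.7  37.6] [0.4752 0.2538 0.1216] [0.0048 0.005  0.0013]
g19 black 593 [249.1 225.5] [0.6017 0.3199 0.1217] [0.0049 0.0047 0.0011]
clk 25.8333 grasp [0.5968 0.3251 0.1868] tool shift [-0.0046  0.0056  0.0808] yaw 81.88 tilt 0.21 F [0.1 0.6 0.2] w 0.0448
```

>>> drive_tool(steps=[-0.0035,0.004,0.03,0,0,0,-0.05,0,0,0.03,0,0,0,-0.05,0,0,0.018,0,0,0,-0.05,0,0,0,0,0,0,-0.05,0,0,0,0,0,0,-0.05])

```text
clock: 26.25
eef_pos: [0.6013, 0.3193, 0.1649]
tool_rot: [0.756, 0.654, -0.001, -0.0]
ft_force: [0.2, -0.2, -0.0]
grip_width: 0.0448
```

```bash
python3 go.py .6018 .3197 .106
```

```text
clk 26.25 grasp [0.6013 0.3193 0.1109] tool shift [0.0005 0.0005 0.0049] yaw 81.69 tilt 0.08 F [ 0.2 -0.2 -0. ] w 0.0448
```

>>> drive_tool(steps=[0,0,0.004,0,0,0,0.3,0,0,0,0,0,0,1,0,0,0,0,0,0,1,0,0,0,0,0,0,1,0,0,0,0,0,0,1])

```text
clock: 26.67
eef_pos: [0.6022, 0.3211, 0.163]
tool_rot: [0.756, 0.655, 0.002, 0.001]
ft_force: [-0.6, -1.6, 6.0]
grip_width: 0.0185
```

```bash
python3 go.py .5825 -.0684 .24
```

```text
clk 26.6667 grasp [0.6024 0.3212 0.109 ] tool shift [-0.3882  0.0364 -0.1315] yaw 81.79 tilt 0.22 F [-0.6 -1.6  6. ] w 0.0185
```

>>> drive_tool(steps=[0,0,-0.036,0,0,0,1,0,0,-0.036,0,0,0,1,0,0,-0.036,0,0,0,1,0,0,-0.025,0,0,0,1,-0.0387,0.0036,0,0,0,0,1,-0.0387,0.0036,0,0,0,0,1,-0.0387,0.0036,0,0,0,0,1,-0.0387,0.0036,0,0,0,0,1])

```text
clock: 27.33
eef_pos: [0.5927, 0.1648, 0.2937]
tool_rot: [0.755, 0.655, 0.0, -0.0]
ft_force: [0.8, 0.3, 0.0]
grip_width: 0.0185
```

>>> drive_tool(steps=[-0.0387,0.0036,0,0,0,0,1,-0.0387,0.0036,0,0,0,0,1,-0.0387,0.0036,0,0,0,0,1,-0.0387,0.0036,0,0,0,0,1,-0.0387,0.0036,0,0,0,0,1,-0.0387,0.0036,0.01,0,0,0,1,0,0,0.025,0,0,0,1,0,0,0.02,0,0,0,1])

```text
clock: 28.0
eef_pos: [0.5815, -0.0699, 0.2384]
tool_rot: [0.757, 0.653, 0.001, 0.0]
ft_force: [0.4, 1.0, -0.8]
grip_width: 0.0183
```

>>> drive_tool(steps=[0,0,0,0,0,0,1,0,0,0,0,0,0,1])

```text
clock: 28.17
eef_pos: [0.5807, -0.067, 0.2377]
tool_rot: [0.756, 0.655, -0.001, -0.001]
ft_force: [-0.6, 0.0, -0.9]
grip_width: 0.0187
```

```bash
python3 go.py .5825 -.0684 .112
python3 - <<'E'
from h import *
p,d,K,R,t=cam('wrist'); save('g20.png',cv2.resize(p[100:350,130:390],None,fx=2.4,fy=2.4))
E
python3 go.py .5825 -.0684 .112
```

```text
clk 28.1667 grasp [ 0.5805 -0.067   0.1837] tool shift [-0.0011  0.0024  0.0717] yaw 81.8 tilt 0.2 F [-0.6  0.  -0.9] w 0.0187
clk 28.2167 grasp [ 0.5816 -0.0668  0.1851] tool shift [-0.0015  0.0011  0.0731] yaw 81.84 tilt 0.02 F [-0.7  1.  -0.7] w 0.0183
```

View pics/g20.png

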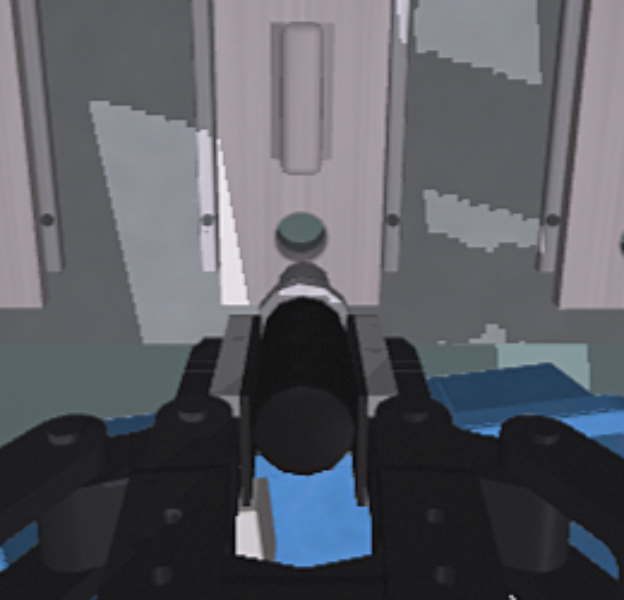

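>>> drive_tool(steps=[-0.001,0.001,0.025,0,0,0,1,0,0,0.015,0,0,0,1,0,0,0,0,0,0,1,0,0,0.012,0,0,0,1,0,0,0.01,0,0,0,1,0,0,0.008,0,0,0,1,0,0,0,0,0,0,1])

```text
clock: 28.8
eef_pos: [0.5816, -0.0677, 0.1678]
tool_rot: [0.756, 0.655, -0.001, -0.001]
ft_force: [-2.5, 0.7, -1.7]
grip_width: 0.0184
```

```bash
python3 go.py .5825 -.0684 .112
```

```text
clk 28.8 grasp [ 0.5815 -0.0677  0.1138] tool shift [-0.0006  0.0011  0.0018] yaw 81.85 tilt 0.15 F [-2.5  0.7 -1.7] w 0.0184
```

>>> drive_tool(steps=[0,0,0.003,0,0,0,1,0,0,0.002,0,0,0,1,0,0,0,0,0,0,1])

```text
clock: 29.05
eef_pos: [0.5819, -0.068, 0.1659]
tool_rot: [0.756, 0.655, 0.0, -0.0]
ft_force: [-6.9, 0.6, 8.7]
grip_width: 0.0186
```

```bash
python3 go.py .5825 -.0684 .112
```

```text
clk 29.05 grasp [ 0.5819 -0.0679  0.1119] tool shift [-0.0004  0.0006 -0.0001] yaw 81.83 tilt 0.03 F [-6.9  0.6  8.7] w 0.0186
```

>>> drive_tool(steps=[0,0,-0.001,0,0,0,0,0,0,0,0,0,0,0,0,0,0,0,0,0,-0.05,0,0,0,0,0,0,-0.05,0,0,-0.03,0,0,0,-0.05,0,0,-0.035,0,0,0,-0.05,0,0,-0.035,0,0,0,-0.05,0.035,0,-0.01,0,0,0,-0.05])

```text
clock: 29.72
eef_pos: [0.5896, -0.0383, 0.2811]
tool_rot: [0.758, 0.652, 0.003, 0.005]
ft_force: [1.9, 0.6, 0.1]
grip_width: 0.0448
```

```bash
python3 go.py .4745 .2538 .2
python3 - <<'E'
from h import *
p,d,K,R,t=cam('wrist'); save('g21.png',p)
E
```

```text
clk 29.7167 grasp [ 0.5902 -0.0385  0.2271] tool shift [ 0.2717 -0.1585  0.0248] yaw 81.38 tilt 0.62 F [1.9 0.6 0.1] w 0.0448
```

View pics/g21.png

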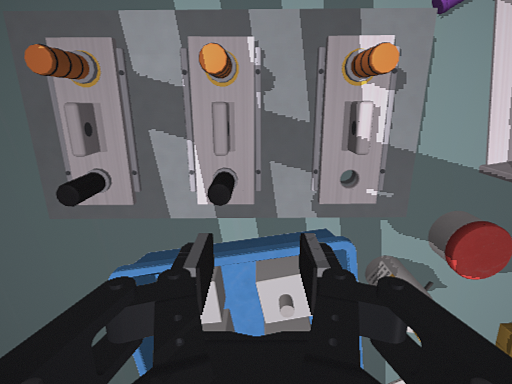

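>>> drive_tool(steps=[0.034,-0.0195,0,0,0,0,-0.05,0.034,-0.0195,0,0,0,0,-0.05,0.034,-0.0195,0,0,0,0,-0.05,0.034,-0.0195,0,0,0,0,-0.05,0.034,-0.0195,0,0,0,0,-0.05,0.034,-0.0195,0,0,0,0,-0.05,0.034,-0.0195,0,0,0,0,-0.05,0.032,-0.0195,0.02,0,0,0,-0.05])

```text
clock: 30.43
eef_pos: [0.4729, 0.2583, 0.2585]
tool_rot: [0.756, 0.655, 0.004, 0.001]
ft_force: [1.2, 0.7, 0.5]
grip_width: 0.0448
```

>>> drive_tool(steps=[0,0,0.015,0,0,0,-0.05,0,0,0,0,0,0,-0.05,0,0,0,0,0,0,-0.05])

```text
clock: 30.68
eef_pos: [0.4712, 0.2553, 0.2392]
tool_rot: [0.755, 0.655, -0.001, -0.0]
ft_force: [0.3, -0.1, -0.8]
grip_width: 0.0449
```

```bash
python3 - <<'E'
from h import *
p,d,K,R,t=cam('wrist'); np.savez('g22.npz',p=p,d=d,K=K,R=R,t=t);save('g22.png',p)
from hand import handles; handles(np.load('g22.npz'),'g22')
E
python3 go.py .4745 .2538 .106
```

```text
g22 black 589 [253.4 218.6] [0.4728 0.2527 0.1217] [0.0048 0.0047 0.0012]
clk 30.7333 grasp [0.4721 0.2549 0.1862] tool shift [-0.0007  0.0025  0.0802] yaw 81.79 tilt 0.02 F [-0.2  0.5  1.5] w 0.0447
```

>>> drive_tool(steps=[-0.001,0.001,0.03,0,0,0,-0.05,0,0,0.03,0,0,0,-0.05,0,0,0.019,0,0,0,-0.05,0,0,0,0,0,0,-0.05,0,0,0,0,0,0,-0.05])

```text
clock: 31.15
eef_pos: [0.4733, 0.2529, 0.1614]
tool_rot: [0.757, 0.654, -0.0, -0.0]
ft_force: [1.0, -0.5, 0.1]
grip_width: 0.0448
```

```bash
python3 go.py .4735 .2533 .106
```

```text
clk 31.15 grasp [0.4733 0.2528 0.1074] tool shift [0.0005 0.0002 0.0014] yaw 81.67 tilt 0.05 F [ 1.  -0.5  0.1] w 0.0448
```

>>> drive_tool(steps=[0,0,0,0,0,0,0.3,0,0,0,0,0,0,1,0,0,0,0,0,0,1,0,0,0,0,0,0,1,0,0,0,0,0,0,1])

```text
clock: 31.57
eef_pos: [0.4742, 0.2543, 0.1635]
tool_rot: [0.756, 0.655, 0.002, 0.001]
ft_force: [0.5, -1.8, 6.5]
grip_width: 0.0183
```

```bash
python3 go.py .600 .0505 .24
```

```text
clk 31.5667 grasp [0.4744 0.2543 0.1095] tool shift [-0.1836  0.154  -0.1302] yaw 81.79 tilt 0.28 F [ 0.5 -1.8  6.5] w 0.0183
```

>>> drive_tool(steps=[0,0,-0.036,0,0,0,1,0,0,-0.036,0,0,0,1,0,0,-0.036,0,0,0,1,0,0,-0.024,0,0,0,1,-0.0306,0.0257,0,0,0,0,1,-0.0306,0.0257,0,0,0,0,1,-0.0306,0.0257,0,0,0,0,1,-0.0306,0.0257,0,0,0,0,1])

```text
clock: 32.23
eef_pos: [0.5576, 0.1173, 0.2942]
tool_rot: [0.755, 0.655, 0.001, 0.0]
ft_force: [0.9, 0.9, 0.2]
grip_width: 0.0181
```

>>> drive_tool(steps=[-0.0306,0.0257,0,0,0,0,1,-0.0306,0.0257,0,0,0,0,1,0,0,0.025,0,0,0,1,0,0,0.025,0,0,0,1,0,0,0,0,0,0,1,0,0,0,0,0,0,1])

```text
clock: 32.73
eef_pos: [0.5981, 0.0502, 0.242]
tool_rot: [0.756, 0.655, -0.002, -0.001]
ft_force: [-0.3, 0.4, 0.1]
grip_width: 0.0186
```

```bash
python3 go.py .600 .0505 .1125
python3 - <<'E'
from h import *
p,d,K,R,t=cam('wrist'); save('g23.png',cv2.resize(p[100:350,130:390],None,fx=2.4,fy=2.4))
E
python3 go.py .600 .0505 .1125
```

```text
clk 32.7333 grasp [0.5978 0.0502 0.188 ] tool shift [0.0007 0.0024 0.0755] yaw 81.8 tilt 0.22 F [-0.3  0.4  0.1] w 0.0186
clk 32.7833 grasp [0.599  0.0506 0.1898] tool shift [0.     0.0011 0.0773] yaw 81.83 tilt 0.02 F [-0.  -0.5 -0.3] w 0.0181
```

View pics/g23.png

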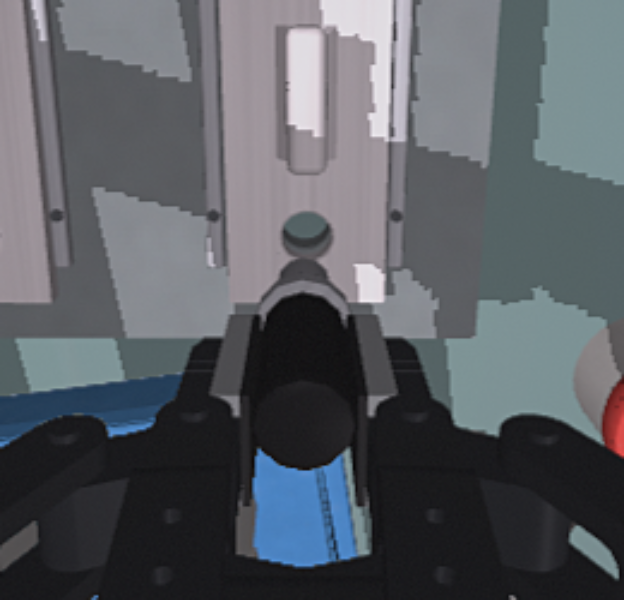

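>>> drive_tool(steps=[0.001,0.001,0.025,0,0,0,1,0,0,0.018,0,0,0,1,0,0,0,0,0,0,1,0,0,0.012,0,0,0,1,0,0,0.01,0,0,0,1,0,0,0.01,0,0,0,1,0,0,0,0,0,0,1])

```text
clock: 33.37
eef_pos: [0.5995, 0.0516, 0.167]
tool_rot: [0.756, 0.655, -0.001, -0.001]
ft_force: [-1.9, 0.9, -1.9]
grip_width: 0.0184
```

```bash
python3 go.py .600 .0505 .1125
```

```text
clk 33.3667 grasp [0.5994 0.0516 0.113 ] tool shift [-0.001   0.0007  0.0005] yaw 81.85 tilt 0.11 F [-1.9  0.9 -1.9] w 0.0184
```

>>> drive_tool(steps=[0,0,0.003,0,0,0,1,0,0,0.001,0,0,0,1,0,0,0,0,0,0,1])

```text
clock: 33.62
eef_pos: [0.5999, 0.0514, 0.1664]
tool_rot: [0.756, 0.655, 0.0, -0.0]
ft_force: [-6.8, 1.0, 8.5]
grip_width: 0.0186
```

>>> drive_tool(steps=[0,0,-0.002,0,0,0,0,0,0,0,0,0,0,0,0,0,0,0,0,0,-0.05,0,0,0,0,0,0,-0.05,0,0,-0.03,0,0,0,-0.05,0,0,-0.035,0,0,0,-0.05,0,0,-0.035,0,0,0,-0.05,-0.04,0,-0.01,0,0,0,-0.05])

```text
clock: 34.28
eef_pos: [0.5978, 0.0167, 0.2821]
tool_rot: [0.753, 0.658, 0.005, 0.002]
ft_force: [1.8, -1.0, 1.3]
grip_width: 0.0448
```

>>> drive_tool(steps=[-0.04,-0.02,-0.01,0,0,0,-0.05,-0.02,-0.02,-0.01,0,0,0,-0.05,0,0,-0.01,0,0,0,-0.05,0,0,0,0,0,0,-0.05,0,0,0,0,0,0,-0.05])

```text
clock: 34.7
eef_pos: [0.5496, -0.0387, 0.3059]
tool_rot: [0.756, 0.655, 0.001, 0.001]
ft_force: [1.1, 0.4, 0.7]
grip_width: 0.045
```

```bash
python3 - <<'E'
from h import *
p,d,K,R,t=cam('wrist'); np.savez('g24.npz',p=p,d=d,K=K,R=R,t=t);save('g24.png',p)
E
python3 chk.py g24.npz;python3 go.py .6 .05 .2
```

```text
rect 0.5322 -0.0614 0.3721 0.1904 81.6
flange [ 0.0022 -0.1198] [0.0577 0.1499] 81.6 x-ends [-0.0726  0.0767]
flange [0.0018 0.0009] [0.056  0.1495] 81.4 x-ends [-0.0729  0.0761]
flange [0.0015 0.1211] [0.0573 0.1498] 82.0 x-ends [-0.0734  0.0761]
drift [-0.0483 -0.1187] top z 0.129 474
drift [-0.0486  0.0012] top z 0.1292 454
drift [-0.0483  0.1192] top z 0.1292 444
dowel [ 0.0509 -0.12  ] top z 0.1248 320
dowel [0.05   0.1206] top z 0.1249 293
dowel [0.0506 0.001 ] top z 0.125 302
clk 34.75 grasp [ 0.5496 -0.0384  0.2511] tool shift [0.0946 0.0373 0.0512] yaw 81.84 tilt 0.07 F [ 0.7  0.3 -0.7] w 0.0449
```

View pics/g24.png

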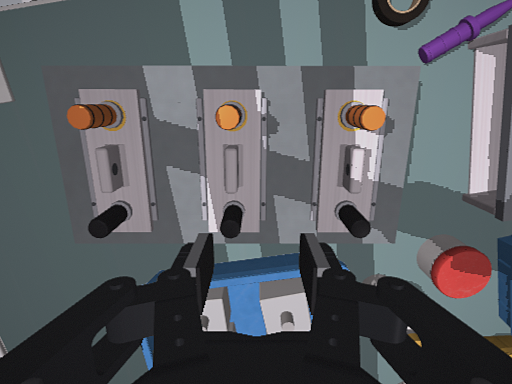

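>>> drive_tool(steps=[-0.012,-0.031,0,0,0,0,-0.05,-0.012,-0.031,0,0,0,0,-0.05,0,0,0.035,0,0,0,-0.05,0,0,0.035,0,0,0,-0.05,0,0,0,0,0,0,-0.05,0,0,0,0,0,0,-0.05])

```text
clock: 35.25
eef_pos: [0.483, -0.0528, 0.2332]
tool_rot: [0.755, 0.655, -0.002, -0.002]
ft_force: [-0.1, 0.5, -0.2]
grip_width: 0.0447
```

```bash
python3 go.py .4843 -.0531 .112;python3 - <<'E'
from h import *
p,d,K,R,t=cam('wrist'); save('g25.png',p)
E
python3 go.py .4843 -.0531 .112
```

```text
clk 35.25 grasp [ 0.4826 -0.0528  0.1792] tool shift [-0.0001  0.0021  0.0672] yaw 81.89 tilt 0.34 F [-0.1  0.5 -0.2] w 0.0447
clk 35.3 grasp [ 0.4844 -0.0531  0.1812] tool shift [-0.0001 -0.      0.0692] yaw 81.88 tilt 0.08 F [0.8 0.  0.9] w 0.0447
```

View pics/g25.png

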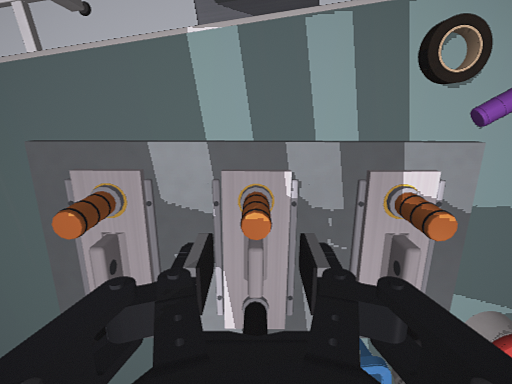

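>>> drive_tool(steps=[0,0,0.03,0,0,0,-0.05,0,0,0.025,0,0,0,-0.05,0,0,0.014,0,0,0,-0.05,0,0,0,0,0,0,0.2,0,0,0,0,0,0,1,0,0,0,0,0,0,1,0,0,0,0,0,0,1,0,0,0,0,0,0,1])

```text
clock: 35.97
eef_pos: [0.4854, -0.0537, 0.1679]
tool_rot: [0.756, 0.655, 0.001, 0.001]
ft_force: [1.2, -0.2, 1.8]
grip_width: 0.0189
```

```bash
python3 go.py .4738 .2535 .25
```

```text
clk 35.9667 grasp [ 0.4856 -0.0537  0.1139] tool shift [ 0.3025 -0.0549 -0.1362] yaw 81.82 tilt 0.22 F [ 1.2 -0.2  1.8] w 0.0189
```

>>> drive_tool(steps=[0,0,-0.02,0,0,0,1,0,0,-0.025,0,0,0,1,0,0,-0.03,0,0,0,1,0,0,-0.035,0,0,0,1,0,0,-0.033,0,0,0,1,0.038,-0.0069,0,0,0,0,1,0.038,-0.0069,0,0,0,0,1,0.038,-0.0069,0,0,0,0,1])

```text
clock: 36.63
eef_pos: [0.4801, 0.0626, 0.3112]
tool_rot: [0.757, 0.654, 0.002, 0.001]
ft_force: [1.1, 0.6, -1.5]
grip_width: 0.0185
```

>>> drive_tool(steps=[0.038,-0.0069,0,0,0,0,1,0.038,-0.0069,0,0,0,0,1,0.038,-0.0069,0,0,0,0,1,0.038,-0.0069,0,0,0,0,1,0.037,-0.0066,0.02,0,0,0,1,0,0,0.02,0,0,0,1,0,0,0,0,0,0,1,0,0,0,0,0,0,1])

```text
clock: 37.3
eef_pos: [0.4719, 0.253, 0.2691]
tool_rot: [0.756, 0.655, -0.001, -0.0]
ft_force: [0.4, -1.2, -0.9]
grip_width: 0.0185
```

```bash
python3 go.py .475 .2535 .111;python3 - <<'E'
from h import *
p,d,K,R,t=cam('wrist'); save('g26.png',p)
p,d,K,R,t=cam('scene'); save('g26s.png',cv2.resize(p[115:265,130:395],None,fx=3,fy=3))
E
python3 go.py .475 .2535 .111
```

```text
clk 37.3 grasp [0.4718 0.2529 0.2151] tool shift [0.0012 0.0033 0.1041] yaw 81.86 tilt 0.17 F [ 0.4 -1.2 -0.9] w 0.0185
clk 37.4 grasp [0.4734 0.2525 0.217 ] tool shift [0.0011 0.0013 0.106 ] yaw 81.73 tilt 0.09 F [ 0.9  0.2 -1.2] w 0.0185
```

View pics/g26.png

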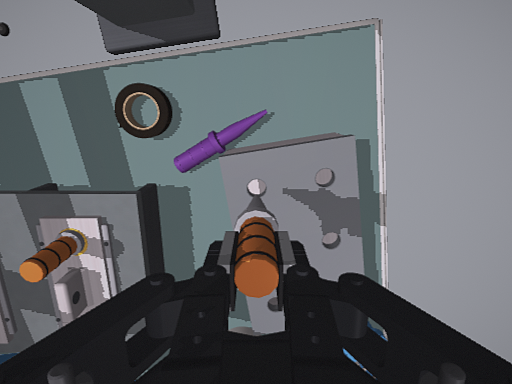

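View pics/g26s.png

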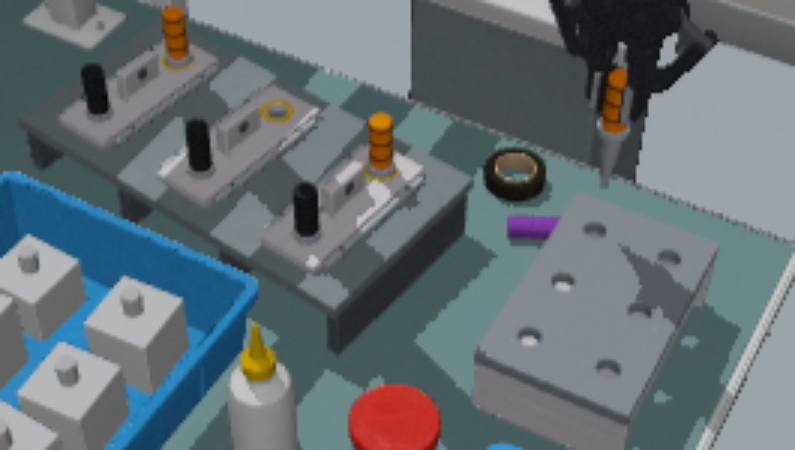

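>>> drive_tool(steps=[0.001,0.001,0.02,0,0,0,1,0,0,0.015,0,0,0,1,0,0,0,0,0,0,1,0,0,0,0,0,0,1])

```text
clock: 37.73
eef_pos: [0.4743, 0.2529, 0.2355]
tool_rot: [0.756, 0.654, 0.0, 0.0]
ft_force: [-0.2, 1.4, -0.9]
grip_width: 0.0184
```

```bash
python3 go.py .475 .2535 .111;python3 - <<'E'
from h import *
p,d,K,R,t=cam('wrist'); save('g27.png',cv2.resize(p[120:330,150:370],None,fx=2.7,fy=2.7))
E
```

```text
clk 37.7333 grasp [0.4743 0.2529 0.1815] tool shift [0.0007 0.0006 0.0705] yaw 81.69 tilt 0.01 F [-0.2  1.4 -0.9] w 0.0184
```

View pics/g27.png

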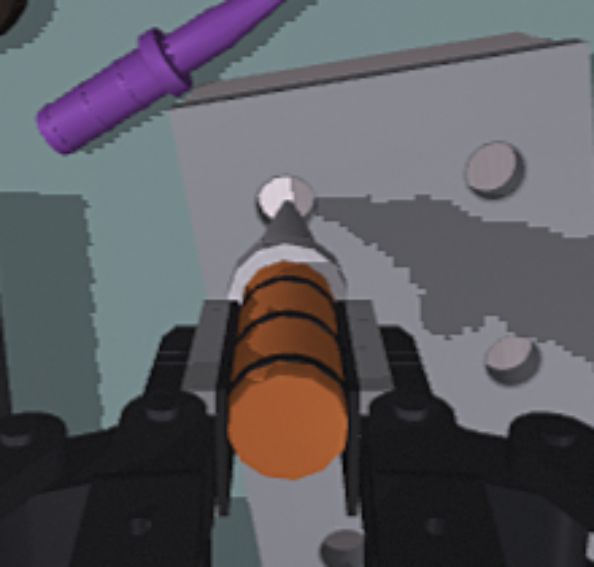

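Lined up. Go down.

>>> drive_tool(steps=[0,0,0.015,0,0,0,1,0,0,0.015,0,0,0,1,0,0,0.012,0,0,0,1,0,0,0.012,0,0,0,1,0,0,0.012,0,0,0,1,0,0,0.004,0,0,0,1,0,0,0,0,0,0,1])

```text
clock: 38.37
eef_pos: [0.475, 0.2534, 0.1655]
tool_rot: [0.756, 0.654, 0.001, 0.001]
ft_force: [2.1, -2.5, -2.5]
grip_width: 0.0183
```

```bash
python3 go.py .475 .2535 .111
```

```text
clk 38.3667 grasp [0.4751 0.2534 0.1115] tool shift [ 0.0001 -0.0001  0.0005] yaw 81.74 tilt 0.14 F [ 2.1 -2.5 -2.5] w 0.0183
```

>>> drive_tool(steps=[0,0,0.003,0,0,0,1,0,0,0,0,0,0,1])

```text
clock: 38.53
eef_pos: [0.4751, 0.2535, 0.1648]
tool_rot: [0.756, 0.654, 0.001, 0.001]
ft_force: [-1.1, -5.4, 8.5]
grip_width: 0.0183
```

>>> drive_tool(steps=[0,0,-0.002,0,0,0,0,0,0,0,0,0,0,0,0,0,0,0,0,0,-0.05,0,0,0,0,0,0,-0.05,0,0,-0.03,0,0,0,-0.05,0,0,-0.035,0,0,0,-0.05,0,0,-0.03,0,0,0,-0.05,-0.035,0,0,0,0,0,-0.05])

```text
clock: 39.2
eef_pos: [0.473, 0.2249, 0.2653]
tool_rot: [0.754, 0.657, 0.008, 0.001]
ft_force: [2.4, -0.0, 0.3]
grip_width: 0.0447
```

```bash
python3 go.py .5018 .0636 .18;python3 - <<'E'
from h import *
p,d,K,R,t=cam('wrist'); save('g28.png',p)
E
```

```text
clk 39.2 grasp [0.4737 0.2254 0.2114] tool shift [-0.1567  0.0496  0.0303] yaw 82.15 tilt 0.91 F [ 2.4 -0.   0.3] w 0.0447
```

View pics/g28.png

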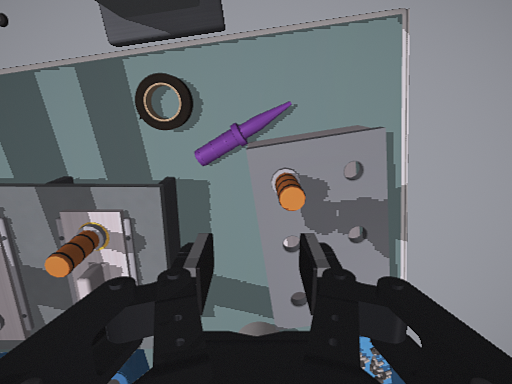

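>>> drive_tool(steps=[-0.036,0.0125,0,0,0,0,-0.05,-0.036,0.0125,0,0,0,0,-0.05,-0.036,0.0125,0,0,0,0,-0.05,-0.036,0.0125,0,0,0,0,-0.05,-0.012,0.001,0.015,0,0,0,-0.05,0,0,0.015,0,0,0,-0.05,0,0,0,0,0,0,-0.05,0,0,0,0,0,0,-0.05])

```text
clock: 39.92
eef_pos: [0.4963, 0.0576, 0.2277]
tool_rot: [0.756, 0.655, -0.001, -0.001]
ft_force: [-0.7, -0.1, 1.1]
grip_width: 0.0446
```

```bash
python3 - <<'E'
from h import *
p,d,K,R,t=cam('wrist'); save('g29.png',p)
E
python3 go.py .5018 .0636 .113
```

```text
clk 39.9667 grasp [0.4969 0.058  0.1745] tool shift [0.0062 0.0041 0.0615] yaw 81.82 tilt 0.07 F [ 0.6  0.2 -0.7] w 0.0448
```

View pics/g29.png

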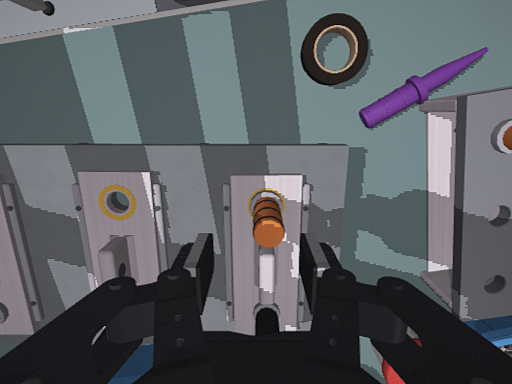

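>>> drive_tool(steps=[0.006,0.004,0.02,0,0,0,-0.05,0,0,0.025,0,0,0,-0.05,0,0,0.014,0,0,0,-0.05,0,0,0,0,0,0,-0.05,0,0,0,0,0,0,-0.05])

```text
clock: 40.38
eef_pos: [0.502, 0.0639, 0.1699]
tool_rot: [0.755, 0.655, -0.0, -0.0]
ft_force: [0.1, -0.4, 1.3]
grip_width: 0.0446
```

```bash
python3 go.py .5018 .0636 .113
```

```text
clk 40.3833 grasp [0.5019 0.0639 0.1159] tool shift [-0.0003 -0.0001  0.0029] yaw 81.89 tilt 0.04 F [ 0.1 -0.4  1.3] w 0.0446
```

>>> drive_tool(steps=[0,0,0.003,0,0,0,0.2,0,0,0,0,0,0,1,0,0,0,0,0,0,1,0,0,0,0,0,0,1,0,0,0,0,0,0,1])

```text
clock: 40.8
eef_pos: [0.5028, 0.0633, 0.1679]
tool_rot: [0.756, 0.655, 0.001, 0.001]
ft_force: [-0.6, 0.5, 5.7]
grip_width: 0.0189
```

```bash
python3 go.py .5385 .2543 .25
```

```text
clk 40.8 grasp [0.5029 0.0634 0.1139] tool shift [ 0.1942  0.0083 -0.1359] yaw 81.81 tilt 0.15 F [-0.6  0.5  5.7] w 0.0189
```

>>> drive_tool(steps=[0,0,-0.02,0,0,0,1,0,0,-0.025,0,0,0,1,0,0,-0.03,0,0,0,1,0,0,-0.035,0,0,0,1,0,0,-0.03,0,0,0,1,0.0388,0.0018,0,0,0,0,1,0.0388,0.0018,0,0,0,0,1,0.0388,0.0018,0,0,0,0,1])

```text
clock: 41.47
eef_pos: [0.5243, 0.1781, 0.3077]
tool_rot: [0.757, 0.654, 0.001, 0.0]
ft_force: [1.0, -0.7, -1.3]
grip_width: 0.0186
```

>>> drive_tool(steps=[0.0388,0.0018,0,0,0,0,1,0.0388,0.0018,0,0,0,0,1,0,0,0.02,0,0,0,1,0,0,0.03,0,0,0,1,0,0,0,0,0,0,1,0,0,0,0,0,0,1])

```text
clock: 41.97
eef_pos: [0.5371, 0.2533, 0.2545]
tool_rot: [0.756, 0.655, -0.003, -0.001]
ft_force: [0.4, 0.2, -0.8]
grip_width: 0.0181
```

```bash
python3 - <<'E'
from h import *
p,d,K,R,t=cam('wrist'); save('g30.png',p)
E
python3 go.py .5393 .2543 .111
```

```text
clk 42.0167 grasp [0.5382 0.2534 0.2026] tool shift [0.0012 0.0011 0.0916] yaw 81.78 tilt 0.1 F [ 0.9  0.7 -0.7] w 0.0183
```

View pics/g30.png

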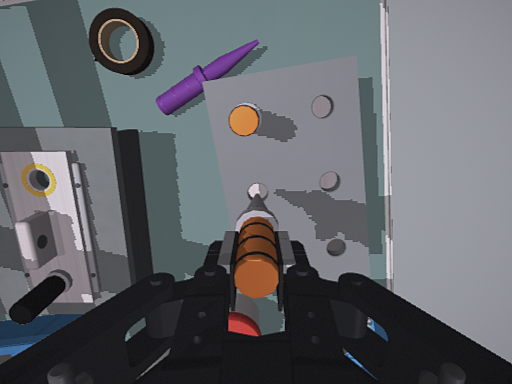

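>>> drive_tool(steps=[0.001,0.001,0.02,0,0,0,1,0,0,0.01,0,0,0,1,0,0,0,0,0,0,1,0,0,0.015,0,0,0,1,0,0,0.015,0,0,0,1,0,0,0.012,0,0,0,1,0,0,0.012,0,0,0,1,0,0,0.005,0,0,0,1])

```text
clock: 42.68
eef_pos: [0.5404, 0.2541, 0.1677]
tool_rot: [0.756, 0.654, 0.0, 0.001]
ft_force: [1.6, -0.6, -1.2]
grip_width: 0.0182
```

>>> drive_tool(steps=[0,0,0.003,0,0,0,1,0,0,0,0,0,0,1])

```text
clock: 42.85
eef_pos: [0.5403, 0.2542, 0.1653]
tool_rot: [0.756, 0.655, 0.0, 0.001]
ft_force: [1.6, -2.4, -2.6]
grip_width: 0.0185
```

```bash
python3 go.py .5393 .2543 .111
```

```text
clk 42.85 grasp [0.5403 0.2542 0.1113] tool shift [-0.     -0.001   0.0003] yaw 81.77 tilt 0.08 F [ 1.6 -2.4 -2.6] w 0.0185
```

>>> drive_tool(steps=[0,0,0.003,0,0,0,1,0,0,0,0,0,0,1])

```text
clock: 43.02
eef_pos: [0.5404, 0.2543, 0.1648]
tool_rot: [0.756, 0.655, 0.001, 0.001]
ft_force: [-2.6, -4.9, 8.2]
grip_width: 0.0184
```

>>> drive_tool(steps=[0,0,-0.002,0,0,0,0,0,0,0,0,0,0,0,0,0,0,0,0,0,-0.05,0,0,0,0,0,0,-0.05,0,0,-0.03,0,0,0,-0.05,0,0,-0.035,0,0,0,-0.05,0,0,-0.03,0,0,0,-0.05,-0.035,0,0,0,0,0,-0.05])

```text
clock: 43.68
eef_pos: [0.5384, 0.2257, 0.2657]
tool_rot: [0.754, 0.657, 0.008, 0.001]
ft_force: [2.1, 0.3, 1.8]
grip_width: 0.0447
```

```bash
python3 go.py .4671 -.1717 .2;python3 - <<'E'
from h import *
p,d,K,R,t=cam('wrist'); save('g31.png',p)
p,d,K,R,t=cam('scene'); save('g31s.png',cv2.resize(p[115:265,130:395],None,fx=3,fy=3))
E
```

```text
clk 43.6833 grasp [0.5391 0.2261 0.2117] tool shift [-0.404  -0.0172  0.0074] yaw 82.17 tilt 0.91 F [2.1 0.3 1.8] w 0.0447
```

View pics/g31s.png

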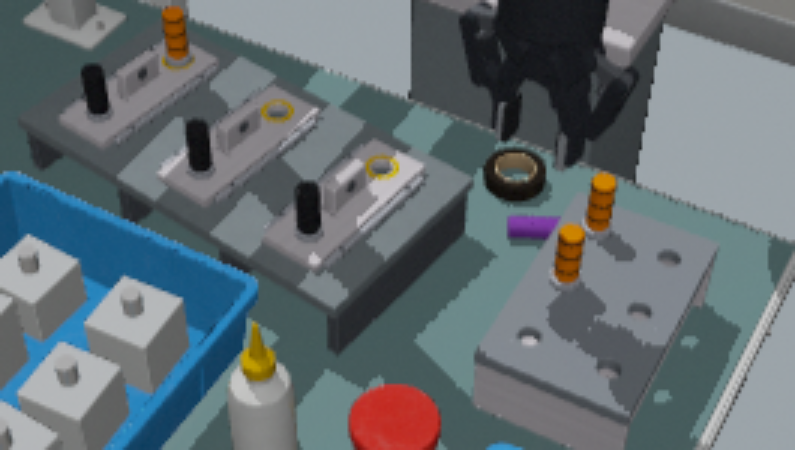

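>>> drive_tool(steps=[-0.038,-0.001,0,0,0,0,-0.05,-0.038,-0.001,0,0,0,0,-0.05,-0.038,-0.001,0,0,0,0,-0.05,-0.038,-0.001,0,0,0,0,-0.05,-0.038,-0.001,0,0,0,0,-0.05,-0.038,-0.001,0,0,0,0,-0.05,-0.038,-0.001,0,0,0,0,-0.05,-0.038,-0.001,0,0,0,0,-0.05])

```text
clock: 44.45
eef_pos: [0.4826, -0.081, 0.258]
tool_rot: [0.756, 0.655, -0.0, -0.001]
ft_force: [-0.4, -0.9, 0.3]
grip_width: 0.0449
```

>>> drive_tool(steps=[-0.038,-0.001,0,0,0,0,-0.05,-0.038,-0.001,0,0,0,0,-0.05,-0.018,0,0,0,0,0,-0.05,0,0,0.025,0,0,0,-0.05,0,0,0,0,0,0,-0.05,0,0,0,0,0,0,-0.05])

```text
clock: 44.95
eef_pos: [0.4668, -0.172, 0.232]
tool_rot: [0.756, 0.655, -0.001, -0.002]
ft_force: [-0.4, -0.4, 0.2]
grip_width: 0.0451
```

```bash
python3 - <<'E'
from h import *
p,d,K,R,t=cam('wrist'); save('g32.png',p)
E
python3 go.py .4671 -.1717 .113
```

```text
clk 45.0 grasp [ 0.4675 -0.1718  0.1791] tool shift [-0.0001 -0.0003  0.0661] yaw 81.83 tilt 0.15 F [0.2 0.1 0.4] w 0.0448
```

View pics/g32.png

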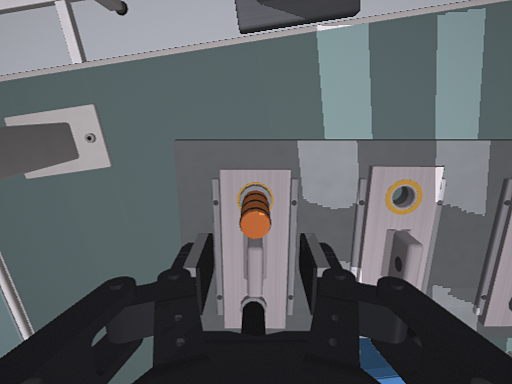

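>>> drive_tool(steps=[0,0,0.025,0,0,0,-0.05,0,0,0.025,0,0,0,-0.05,0,0,0.016,0,0,0,-0.05,0,0,0,0,0,0,-0.05,0,0,0,0,0,0,0.2,0,0,0,0,0,0,1,0,0,0,0,0,0,1,0,0,0,0,0,0,1])

```text
clock: 45.67
eef_pos: [0.4693, -0.1724, 0.1694]
tool_rot: [0.756, 0.655, 0.001, 0.001]
ft_force: [0.1, 1.0, 3.9]
grip_width: 0.0184
```

>>> drive_tool(steps=[0,0,0,0,0,0,1])

```text
clock: 45.75
eef_pos: [0.4692, -0.1725, 0.1694]
tool_rot: [0.756, 0.655, 0.001, 0.001]
ft_force: [0.5, 2.5, 5.4]
grip_width: 0.0181
```

```bash
python3 go.py .6033 .2548 .25
```

```text
clk 45.75 grasp [ 0.4694 -0.1725  0.1154] tool shift [ 0.442   0.0723 -0.1343] yaw 81.83 tilt 0.2 F [0.5 2.5 5.4] w 0.0181
```

>>> drive_tool(steps=[0,0,-0.02,0,0,0,1,0,0,-0.025,0,0,0,1,0,0,-0.03,0,0,0,1,0,0,-0.035,0,0,0,1,0,0,-0.032,0,0,0,1,0.037,0.0061,0,0,0,0,1,0.037,0.0061,0,0,0,0,1,0.037,0.0061,0,0,0,0,1])

```text
clock: 46.42
eef_pos: [0.5024, -0.0649, 0.3109]
tool_rot: [0.757, 0.654, 0.001, 0.001]
ft_force: [0.8, -0.8, -1.9]
grip_width: 0.0187
```

>>> drive_tool(steps=[0.037,0.0061,0,0,0,0,1,0.037,0.0061,0,0,0,0,1,0.037,0.0061,0,0,0,0,1,0.037,0.0061,0,0,0,0,1,0.037,0.0061,0,0,0,0,1,0.037,0.0061,0,0,0,0,1,0.037,0.0061,0,0,0,0,1,0.037,0.0061,0,0,0,0,1])

```text
clock: 47.08
eef_pos: [0.5927, 0.2224, 0.3096]
tool_rot: [0.756, 0.655, -0.0, 0.0]
ft_force: [0.6, -1.0, -1.1]
grip_width: 0.0187
```

>>> drive_tool(steps=[0.037,0.0061,0,0,0,0,1,0,0,0.02,0,0,0,1,0,0,0.025,0,0,0,1,0,0,0,0,0,0,1,0,0,0,0,0,0,1])

```text
clock: 47.5
eef_pos: [0.6027, 0.2561, 0.2626]
tool_rot: [0.756, 0.655, -0.003, -0.001]
ft_force: [-0.2, -1.6, -1.1]
grip_width: 0.0183
```

```bash
python3 - <<'E'
from h import *
p,d,K,R,t=cam('wrist'); save('g33.png',p)
E
python3 go.py .605 .2548 .1125
```

```text
clk 47.55 grasp [0.6035 0.2561 0.2107] tool shift [-0.001   0.0018  0.0982] yaw 81.78 tilt 0.08 F [-0.1 -0.1 -1.1] w 0.0186
```

View pics/g33.png

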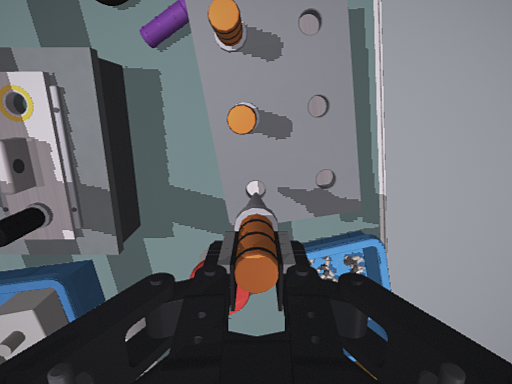

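>>> drive_tool(steps=[-0.001,0.0015,0.02,0,0,0,1,0,0,0.015,0,0,0,1,0,0,0,0,0,0,1,0,0,0.015,0,0,0,1,0,0,0.015,0,0,0,1,0,0,0.012,0,0,0,1,0,0,0.012,0,0,0,1,0,0,0.006,0,0,0,1])

```text
clock: 48.22
eef_pos: [0.6061, 0.255, 0.1709]
tool_rot: [0.756, 0.654, 0.001, 0.001]
ft_force: [0.4, -0.1, -1.8]
grip_width: 0.0184
```

>>> drive_tool(steps=[0,0,0.003,0,0,0,1,0,0,0,0,0,0,1])

```text
clock: 48.38
eef_pos: [0.6061, 0.2552, 0.1678]
tool_rot: [0.756, 0.655, 0.001, 0.001]
ft_force: [1.4, -0.5, -1.6]
grip_width: 0.0181
```

```bash
python3 go.py .605 .2548 .1125
```

```text
clk 48.3833 grasp [0.6062 0.2553 0.1138] tool shift [-0.0006 -0.0011  0.0013] yaw 81.77 tilt 0.13 F [ 1.4 -0.5 -1.6] w 0.0181
```

>>> drive_tool(steps=[0,0,0.003,0,0,0,1,0,0,0.001,0,0,0,1,0,0,0,0,0,0,1])

```text
clock: 48.63
eef_pos: [0.6061, 0.2554, 0.1664]
tool_rot: [0.756, 0.655, 0.002, 0.001]
ft_force: [-1.5, -1.7, 7.6]
grip_width: 0.0185
```

>>> drive_tool(steps=[0,0,-0.002,0,0,0,0,0,0,0,0,0,0,0,0,0,0,0,0,0,-0.05,0,0,0,0,0,0,-0.05,0,0,-0.03,0,0,0,-0.05,0,0,-0.035,0,0,0,-0.05,0,0,-0.035,0,0,0,-0.05,0,-0.03,-0.02,0,0,0,-0.05])

```text
clock: 49.3
eef_pos: [0.5799, 0.2594, 0.2877]
tool_rot: [0.757, 0.654, 0.004, 0.002]
ft_force: [-0.4, 1.5, 1.6]
grip_width: 0.0447
```

>>> drive_tool(steps=[0.01,-0.035,-0.01,0,0,0,-0.05,0.01,-0.035,0,0,0,0,-0.05,0,0,0,0,0,0,-0.05,0,0,0,0,0,0,-0.05])

```text
clock: 49.63
eef_pos: [0.5074, 0.2902, 0.295]
tool_rot: [0.755, 0.656, -0.0, 0.0]
ft_force: [0.4, 1.5, 0.5]
grip_width: 0.045
```

```bash
python3 go.py .55 -.04 .25
python3 - <<'E'
from h import *
p,d,K,R,t=cam('wrist'); np.savez('g34.npz',p=p,d=d,K=K,R=R,t=t);save('g34.png',p)
from hand import handles; handles(np.load('g34.npz'),'g34')
E
```

```text
clk 49.6333 grasp [0.5074 0.2902 0.241 ] tool shift [-0.3211  0.0882 -0.0089] yaw 81.98 tilt 0.01 F [0.4 1.5 0.5] w 0.045
g34 orange 433 [206.5 160.2] [0.473  0.2539 0.126 ] [0.0048 0.0048 0.0008]
g34 orange 350 [221.5 231.8] [0.5372 0.2551 0.126 ] [0.005  0.0046 0.0009]
g34 orange 309 [234.1 294.4] [0.6017 0.2558 0.1259] [0.005  0.0048 0.001 ]
g34 black 23 [225.7 223.1] [0.5311 0.2595 0.1222] [0.0028 0.0042 0.0008]
g34 black 28 [236.6 286. ] [0.5955 0.2589 0.1221] [0.0023 0.0051 0.0011]
```

View pics/g34.png

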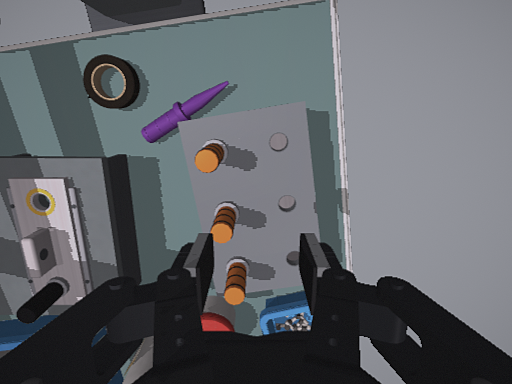

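>>> drive_tool(steps=[-0.036,0.009,0,0,0,0,-0.05,-0.036,0.009,0,0,0,0,-0.05,-0.036,0.009,0,0,0,0,-0.05,-0.036,0.009,-0.01,0,0,0,-0.05,-0.036,0.009,-0.01,0,0,0,-0.05,-0.036,0.009,0,0,0,0,-0.05,-0.036,0.009,0,0,0,0,-0.05,-0.036,0.009,0,0,0,0,-0.05])

```text
clock: 50.35
eef_pos: [0.5402, -0.0089, 0.3144]
tool_rot: [0.756, 0.654, 0.0, 0.0]
ft_force: [0.7, -0.3, 0.5]
grip_width: 0.0449
```

>>> drive_tool(steps=[-0.03,0.01,0,0,0,0,-0.05,0,0,0,0,0,0,-0.05,0,0,0,0,0,0,-0.05,0,0,0,0,0,0,-0.05])

```text
clock: 50.68
eef_pos: [0.5453, -0.0377, 0.314]
tool_rot: [0.756, 0.654, -0.0, -0.0]
ft_force: [-0.1, 0.0, 0.3]
grip_width: 0.0446
```

```bash
python3 - <<'E'
from h import *
p,d,K,R,t=cam('wrist'); np.savez('g35.npz',p=p,d=d,K=K,R=R,t=t);save('g35.png',p)
p,d,K,R,t=cam('scene'); save('g35s.png',p)
E
python3 chk.py g35.npz; python3 go.py .55 -.04 .25
```

```text
rect 0.5324 -0.061 0.3714 0.1899 81.7
flange [-0.0004 -0.1201] [0.058  0.1498] 81.7 x-ends [-0.0753  0.0741]
flange [-0.0005  0.0005] [0.0561 0.15  ] 81.4 x-ends [-0.0753  0.0738]
flange [-0.0007  0.1209] [0.0581 0.1498] 82.2 x-ends [-0.0753  0.074 ]
dowel [ 0.0479 -0.1204] top z 0.1249 301
dowel [0.0477 0.0006] top z 0.125 287
dowel [0.0475 0.12  ] top z 0.1249 283
clk 50.7833 grasp [ 0.545  -0.0363  0.2603] tool shift [-0.003   0.0055  0.0103] yaw 81.86 tilt 0.04 F [ 0.1  0.3 -0.5] w 0.0446
```

View pics/g35.png

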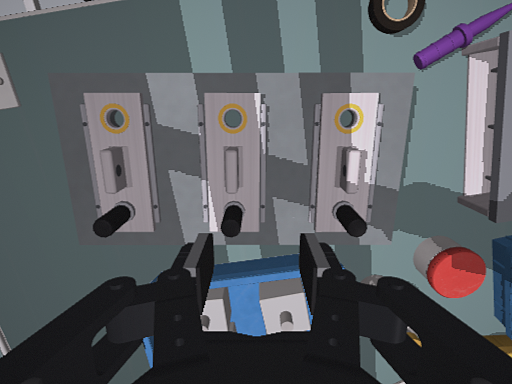

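View pics/g35s.png

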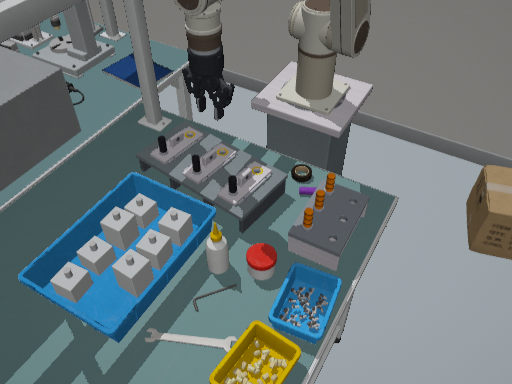

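```bash
python3 -c "
from workcell import job_done; print(job_done())"
```

```text
the job is handed in; nothing more can be done
None
```

The job is done and handed in at about 51 s on the robot's clock. All three brackets were pulled into line with drifts and dowelled. The drifts are back in the rack row nearest the fixture.

**Drifts in:** with all three drifts home at once, the brackets measured within 2.2 mm of true along and across their stations. Drift tops were at z ≈ 0.129 m, against 0.1295 m expected when home.

**Last check of the brackets:**
- All three are flat and within about 1.3 mm of true (0.7 mm along their stations), aligned within about 0.5°.
- Dowel tops are at 0.125 m, which is home, within 3 mm of the plain holes.

**Last check of the rack:** drift tops are at 0.126 m (126.5 mm expected) and centred in their bores.

The gripper was open and clear of everything when I handed in. The bottle, pot and tape roll looked unmoved in the pictures, and no bracket was knocked away.

**Measurement scatter:** the pose and camera readings varied by about 1–2 mm between measurements. Nothing exceeded its tolerance.

**Purple piece:** the purple drift-like piece stood on its tip at the start and was lying down by my second look at about 1.4 s. The arm was never near it, and it stayed on the bench.

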